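Back off the centrifuge's cover ring two turns and release the cover

ROBOT

A 6-joint arm with a two-finger parallel gripper is mounted at the origin on the work surface. World frame = base frame: x ahead of the robot, y to its left, z up, the work surface at z = 0. Lengths are in m, angles in rad, forces in N, time in s.
With the tool pointing down it reaches from about 0.275 to 0.85 m from the base axis. Payload 19 kg.
Tool frame: the origin (TCP) lies at the very end of the fingers, on their centre line; the grasp point (between the pads) lies 19 mm behind it; y points along the fingers, x is the direction in which the jaws open and shut, and the axes are right-handed (so a half turn about y gives the same grasp; the last joint's range is limited). The gripper opens to 85 mm and grips with 20 to 120 N. Pads are 22 mm wide; open, the fingers measure 114 mm over their backs; the gripper's body (76 mm by 85 mm) begins 54 mm behind the grasp point. The pads swing forward as they close: fully open they stand 13 mm farther back than shut.
Start: joints at [0.985, 0.15, 1.437, -0, 1.554, -0.134], TCP at [0.251, 0.517, 0.231] pointing down, gripper open.
Joint ranges: [-2.8, 2.8], [-0.68, 2.1], [0.12, 2.68], [-1.39, 4.53], [0.16, 2.79], [-2.81, 2.81]. Speed limits (rad/s): [1.89, 1.89, 2.22, 3.01, 3.01, 3.01].

INTERFACE

Orientations are given as a unit quaternion [w, x, y, z].
In Python, from station import * gives the robot as it stands. The module is installed in compiled form; this text tells all that it offers.
- The arm moves only by the tool arm_command, never from a script. Its argument "series" is a list of rows, each an object of numbers: "tx", "ty", "tz": the shift along the world's x, y, z scaled (see below); "wx", "wy", "wz": the turn, a rotation vector about the world's x, y, z scaled (see below). In form: [{"tx": .., "ty": .., "tz": .., "wx": .., "wy": .., "wz": ..}, ...]. A call has 1 to 12 rows; each row shifts and turns the pose as measured when the row begins; what a row does not reach is not made up. The controller multiplies each number of a shift by 0.04 m and each number of a turn by 0.12 rad. A row lasts 1/10 s, in which the tool goes at most 50 mm and 8.59 degrees, less where a joint would pass 70% of its speed; a pose out of reach is approached as far as the arm can. A call with a number of a shift or a turn outside -1 to 1 is refused whole. A call with a gripper value outside its range is refused whole. "gripper" is the gripper command: -1 is fully open, 1 is shut, values between are in proportion, set as the call begins (left out, the last holds). The fingers move at their own pace and stop on an object; "grip_force" is the grip in N (left out, the last holds). Time passes only in rows, so rows that do not move let the fingers close. It gives the time, the measured TCP pose, the force and the opening at its end, in the units of the state.
- get_obs(): the state, without advancing time (a new reading comes with each control period).
- grab_frame(name): name is "scene" or "top" or "wrist"; returns the picture (420x560x3 uint8, red, green, blue); there is no depth.
- get_calibration(name): a dict with "fx", "fy", "cx", "cy" (pixels), "rvec" (rotation vector, rad) and "tvec" (3), from world to camera coordinates, as OpenCV has them. Camera axes: x right, y down, z forward; pixel columns grow to the right and rows downward; lengths in m; the calibration is good to about 2 mm. A picture is of the moment at which its call begins: read the wrist's pose just before it. get_calibration takes no time and is no camera call; for the wrist camera it gives the pose at the moment of the call.
- sign_off(): hands the job in, once; it reports no verdict.
The state is a dict: "time_s": time; "joints": joint angles; "qd": joint speeds; "joint_efforts": joint torques, N m; "tool_pos": TCP position; "ee_rot": TCP orientation; "ft_force": force on the tool from outside, world axes, zero at the start; "torque": the same for the moment, N m; "gripper_width": finger opening in m.
Only numpy, scipy, OpenCV 4.12 (cv2) and the standard library are available. Lean on these libraries where they do the work, as an engineer would, in place of code of your own. Each camera call takes 0.05 s, during which the arm holds its last target.

TASK

Free the cover of the centrifuge: with a fingertip against its knurled rim, roll the clamp ring counter-clockwise (seen from above) until the white bar on its top has come round to the black arrow on the cover for the second time, and leave it there. Then press the round cover-release key all the way down and let it come back up. Leave the rectangular key and everything else on the counter alone, and push lightly: nothing is gripped or lifted.

Things in the scene. Friction and masses are not known exactly. Their poses are not given: they have to be found in the camera images.
- centrifuge: Cream box-shaped bench centrifuge, 300 mm (its x) by 250 mm (its y), its flat deck 160 mm above the counter; fixed, does not shift. Origin at the centre of its underside, z up; its front with the dark panel faces its -x. A flat round grey metal cover (176 mm across, its top 166 mm above the counter) lies on the deck, centred 30 mm towards +x of the origin.
- ring_axis (a point): Point on the clamp ring's vertical axis at the height of the cover's top (166 mm above the counter). The clamp ring is a dark steel disc, knurled with 32 upright ridges (2.5 mm proud) round its rim: 88 mm across the ridges, 83 mm between them, 22 mm tall; when tight its underside is 1 mm above the cover. It turns stiffly (about 0.06 N m, some 1.5 N at the rim), stays where it is left, and rises 2 mm per turn as it unscrews. Around it is free space over the cover.
- ring_bar (a point): Middle of the raised white bar (24 mm long, 5 mm wide, radial) on top of the clamp ring, 28 mm from its axis; turns with the ring.
- pointer (a point): Tip of the flat black arrow fixed on the cover at the ring's front side (towards the centrifuge's -x), 50 mm from the ring's axis; the white bar points at it when the ring is tight and after every full turn.
- ring (a joint): Clamp ring's turn in rad: 0 = tight, bar at the arrow; grows counter-clockwise seen from above (loosening); 6.28 = bar back at the arrow the first time, 12.57 = the second time. At the start the ring is already 0.5 to 2 rad past tight. It can be turned up to 20.
- release_top (a point): Middle of the top of the round grey cover-release key (28 mm across, in a black round housing) on the deck at the front, on the centrifuge's +y side; moves down with the key.
- release (a joint): Travel of the round key in m: 0 = up, 0.006 = fully down; springs back, about 5 N to press fully.
- brake (a joint): Travel in m of the rectangular grey key (24 by 40 mm) on the deck at the front, on the centrifuge's -y side: not to be pressed; its top is 18 mm above the deck.
- vial: Loose amber vial, 26 mm across, 45 mm tall, upright on the centrifuge's deck at a far corner (towards its +x). Origin under its centre, as for the jars and the cup.
- amber_jar: Loose amber jar with a label, 56 mm across, 85 mm tall, standing on the counter beside the centrifuge.
- white_jar: Loose white jar with a label, 60 mm across, 100 mm tall, standing on the counter beside the centrifuge.
- small_jar: Loose small white jar, 48 mm across, 70 mm tall, standing on the counter beside the centrifuge.
- cup: Loose white plastic cup, 60 mm across the mouth, 60 mm tall, standing on the counter beside the centrifuge.
- tray: Loose blue tablet-counting tray, 190 by 130 mm, 34 mm high, lying on the counter to the right of the centrifuge.
- spatula: Loose flat wooden spatula, 168 by 18 by 4 mm, lying on the counter to the left of the centrifuge.

How it is judged:
On the way, in this order (a step that is already met when the one before it is completed fails the run):
1. the ring stands with its bar at the arrow for the second time (within 20 degrees) (value of joint ring between 12.216 and 12.916 rad), for 0.3 s.
2. the round release key is pressed down (value of joint release above 0.0048 m), for 0.04 s.
At the end, for the whole second after the job is handed in: The clamp ring rests two full turns from tight, its white bar within 20 degrees of the arrow; the round key has been pressed (at least 4.8 of 6 mm) after that and is up again (all of step 1 and velocity of joint ring between -0.05 and 0.05 rad/s and value of joint each of release, brake below 0.0015 m); the robot touches nothing.
It fails at once if the release key is pressed before the ring is two turns off (value of joint release above 0.003 m and value of joint ring below 12.216 rad).
It fails at once if the rectangular key is pressed (value of joint brake above 0.0025 m).
It fails at once if the ring is pushed or squeezed hard (over 45 N) (contact force between the fingers and ring above 45 N).
It fails at once if a thing on the counter or the deck is shifted more than 20 mm, tipped or lifted (distance of any of vial, amber_jar, white_jar, small_jar, cup, tray, spatula from where it was at the start of the episode above 0.02 m or angle between any of vial, amber_jar, white_jar, small_jar, cup's own z axis and vertical above 0.5 rad).
It also fails if it takes over 67 s, if anything falls off the work surface, if the arm or the gripper's body presses on something with over 40 N, if the wrist force passes 120 N, or if a joint passes its speed limit or range.

## Working session

There is one attempt and no reset: what is moved stays moved. The work goes in short steps, Python scripts to look and compute and a tool call to move; the robot and the scene stay as the last step left them, time stands still between calls to the robot, and variables do not carry over. Pictures are saved under pics/ and viewed, and the job is handed in when it is done.

Besides the shell and the picture viewer there is one more tool, called as name(argument=value, ...), one argument or row to a line, values as JSON. arm_command: Moves the arm, as the interface text tells. Shifts and turns lie within -1 to 1; 1 stands for 0.04 m of shift or 0.12 rad of turn. Its arguments: {"type":"object","properties":{"series":{"type":"array","items":{"type":"object","properties":{"tx":{"type":"number"},"ty":{"type":"number"},"tz":{"type":"number"},"wx":{"type":"number"},"wy":{"type":"number"},"wz":{"type":"number"}}}},"gripper":{"type":"number"},"grip_force":{"type":"number"}},"required":["series"]}

```bash
mkdir -p pics; ls; python3 - <<'E'
from station import *
import cv2
o=get_obs();print(o)
for n in("scene","top","wrist"):
    cv2.imwrite(f"pics/{n}0.png",grab_frame(n)[:,:,::-1]); print(n,get_calibration(n))
E
```

```text
pics
{'time_s': 0.0, 'joints': array([ 9.85028825e-01,  1.50997637e-01,  1.43798988e+00, -8.42621097e-06,
        1.55380245e+00, -1.34006052e-01]), 'qd': array([-0.00039073, -0.00108315, -0.00084789, -0.00195721,  0.00123863,
        0.00130336]), 'joint_efforts': array([-2.29271507e-03, -7.13021564e+01, -5.70883477e+01, -1.22888878e-04,
        8.69189826e-03, -4.81421682e-05]), 'tool_pos': array([0.25091083, 0.51710936, 0.23068931]), 'ee_rot': array([-0.59910343,  0.59945833,  0.37493186, -0.37570053]), 'ft_force': array([-0.28457723,  0.27721474,  0.39466603]), 'torque': array([ 0.00858632,  0.02299381, -0.02990897]), 'gripper_width': 0.08549866700627169}
scene {'fx': 424.65276858554, 'fy': 424.65276858554, 'cx': 282.5824442708882, 'cy': 210.5384724207744, 'rvec': array([ 1.92300686,  1.72704569, -0.61801147]), 'tvec': array([-0.02926433, -0.31649192,  1.60352576])}
top {'fx': 506.2473839752632, 'fy': 506.2473839752632, 'cx': 284.4833074238249, 'cy': 212.12213996156422, 'rvec': array([ 2.14963542, -2.17160589,  0.10307842]), 'tvec': array([-0.00249731,  0.55146203,  1.48434166])}
wrist {'fx': 366.79355339492116, 'fy': 366.79355339492116, 'cx': 279.9444175802648, 'cy': 210.36373858912546, 'rvec': array([-2.45883099, -1.53918142, -0.21150921]), 'tvec': array([-0.57337858, -0.03449336,  0.3794066 ])}
```

View pics/scene0.png

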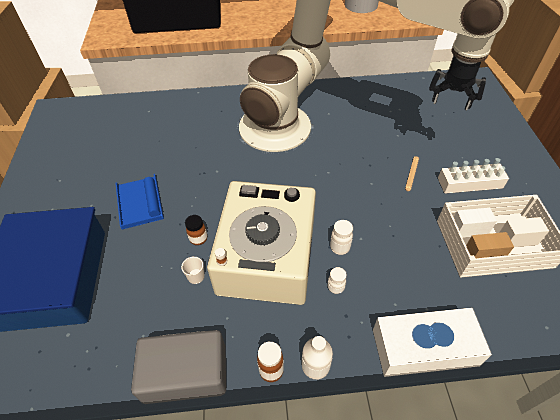

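View pics/top0.png

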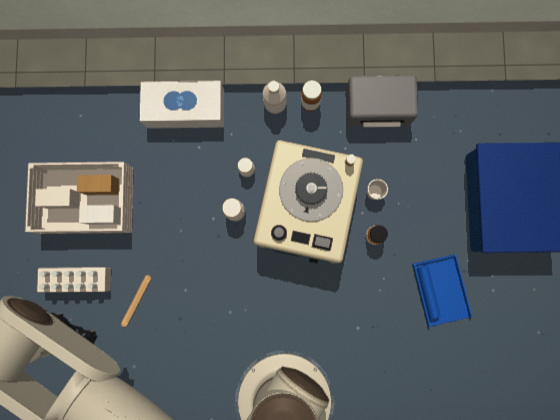

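View pics/wrist0.png

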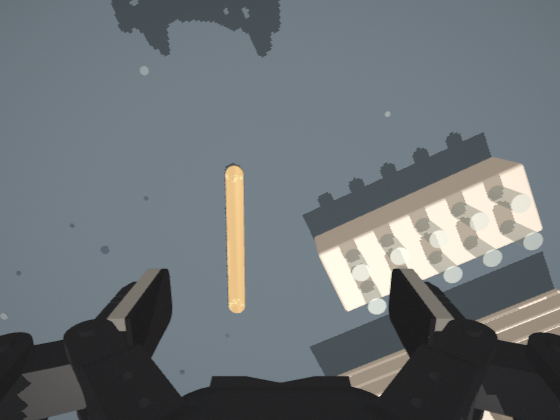

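```bash
python3 - <<'E'
import cv2
i=cv2.imread("pics/top0.png")
cv2.imwrite("pics/topc.png",cv2.resize(i[90:290,170:370],None,fx=3,fy=3,interpolation=cv2.INTER_CUBIC))
i=cv2.imread("pics/scene0.png")
cv2.imwrite("pics/scenec.png",cv2.resize(i[130:330,140:400],None,fx=3,fy=3,interpolation=cv2.INTER_CUBIC))
E
```

```text
(no output)
```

View pics/topc.png

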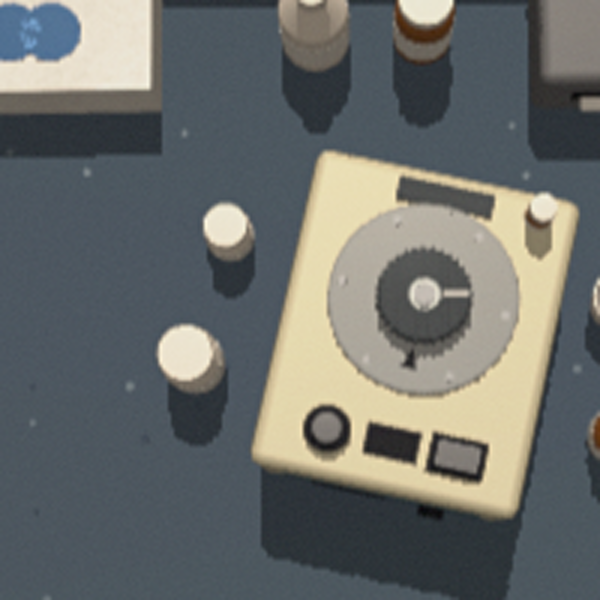

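View pics/scenec.png

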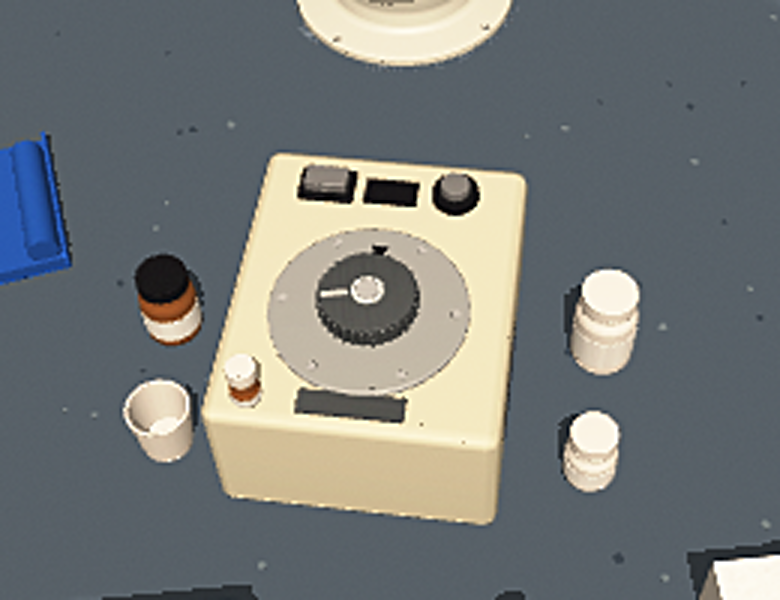

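Top view (crop at 3x): the ring hub is at (424,294), the bar points right at about (456,294), the arrow is at about (410,352), the round key at (327,428) and the rectangular key at (460,457). The scene view shows the same layout: hub (367,290), bar (332,294), arrow (379,248), round key (457,187), rectangular key (327,181).

```bash
cat > h.py <<'E'
from station import *
import numpy as np, cv2
from scipy.spatial.transform import Rotation as R
def P(c):
    K=np.array([[c['fx'],0,c['cx']],[0,c['fy'],c['cy']],[0,0,1]]);return K,cv2.Rodrigues(c['rvec'])[0],c['tvec']
def ray(c,uv):
    K,r,t=P(c);d=r.T@np.linalg.inv(K)@np.array([*uv,1.]);return -r.T@t,d
def atz(c,uv,z):
    o,d=ray(c,uv);return o+d*(z-o[2])/d[2]
def tri(c1,u1,c2,u2):
    o1,d1=ray(c1,u1);o2,d2=ray(c2,u2)
    d1/=np.linalg.norm(d1);d2/=np.linalg.norm(d2)
    s=np.linalg.lstsq(np.c_[d1,-d2],o2-o1,rcond=None)[0]
    a,b=o1+s[0]*d1,o2+s[1]*d2
    return (a+b)/2,np.linalg.norm(a-b)
def proj(c,p):
    K,r,t=P(c);q=K@(r@np.array(p)+t);return q[:2]/q[2]
E
python3 - <<'E'
from h import *
T=get_calibration("top");S=get_calibration("scene")
t=lambda u,v:(u/3+170-.33,v/3+90-.33)
s=lambda u,v:(u/3+140-.33,v/3+130-.33)
for n,a,b in [("hub",(424,294),(367,290)),("baro",(469,294),(319,294)),("arrow",(410,350),(379,253)),("rel",(327,428),(457,187)),("brake",(460,457),(327,181)),("cnrRF",(516,516),(277,158)),("cnrLF",(256,460),(522,176)),("cnrRB",(578,205),(205,412)),("vial",(543,210),(243,368))]:
    print(n,*tri(T,t(*a),S,s(*b)), atz(T,t(*a),.166))
E
```

```text
hub [ 0.59957858 -0.08181717  0.18858122] 3.4097355852184676e-05 [ 0.60310702 -0.08274823  0.166     ]
baro [ 0.59912925 -0.12230809  0.18848324] 0.00048166511564273165 [ 0.60263829 -0.12368317  0.166     ]
arrow [ 0.55078396 -0.0686964   0.17552177] 0.0005589287154621983 [ 0.55190135 -0.06928171  0.166     ]
rel [0.48135915 0.00758154 0.17442362] 0.002353987235128308 [0.48182597 0.00660479 0.166     ]
brake [ 0.45441588 -0.11127193  0.16781907] 0.0029863246450938926 [ 0.45445414 -0.11288364  0.166     ]
cnrRF [ 0.40135647 -0.16040166  0.14777331] 0.0069437443107321015 [ 0.40113533 -0.1620686   0.166     ]
cnrLF [0.45443815 0.07293424 0.15083425] 0.0020669981705463527 [0.45360792 0.07083942 0.166     ]
cnrRB [ 0.68550347 -0.22437282  0.15792964] 0.0032639329209244775 [ 0.68383798 -0.2248452   0.166     ]
vial [ 0.6727345  -0.18758793  0.19810441] 0.002460825496662544 [ 0.67957339 -0.19275589  0.166     ]
```

```bash
python3 - <<'E'
from h import *
o=get_obs();q=o['ee_rot'];M=R.from_quat([q[1],q[2],q[3],q[0]]).as_matrix();print(M.round(3))
E
```

```text
[[ 0.437 -0.001 -0.9  ]
 [ 0.9   -0.001  0.437]
 [-0.001 -1.     0.   ]]
```

arm_command(
  series=[
    {"tz": 1,"ty": -0.5},
    {"tz": 0.7,"ty": -1,"tx": 0.5},
    {"ty": -1,"tx": 0.7},
    {"ty": -1,"tx": 0.7},
    {"ty": -1,"tx": 0.7},
    {"ty": -1,"tx": 0.7},
    {"ty": -1,"tx": 0.7},
    {"ty": -1,"tx": 0.7},
    {"ty": -1,"tx": 0.7},
    {"ty": -1,"tx": 0.7},
    {"ty": -1,"tx": 0.7},
    {"ty": -1,"tx": 0.7},
  ],
  gripper=1,
  grip_force=20,
)

```text
$.series[0]: bad value
```

arm_command(
  series=[
    {"tx": 0,"ty": -0.5,"tz": 1,"wx": 0,"wy": 0,"wz": 0},
    {"tx": 0.5,"ty": -1,"tz": 0.7,"wx": 0,"wy": 0,"wz": 0},
    {"tx": 0.7,"ty": -1,"tz": 0,"wx": 0,"wy": 0,"wz": 0},
    {"tx": 0.7,"ty": -1,"tz": 0,"wx": 0,"wy": 0,"wz": 0},
    {"tx": 0.7,"ty": -1,"tz": 0,"wx": 0,"wy": 0,"wz": 0},
    {"tx": 0.7,"ty": -1,"tz": 0,"wx": 0,"wy": 0,"wz": 0},
    {"tx": 0.7,"ty": -1,"tz": 0,"wx": 0,"wy": 0,"wz": 0},
    {"tx": 0.7,"ty": -1,"tz": 0,"wx": 0,"wy": 0,"wz": 0},
    {"tx": 0.7,"ty": -1,"tz": 0,"wx": 0,"wy": 0,"wz": 0},
    {"tx": 0.7,"ty": -1,"tz": 0,"wx": 0,"wy": 0,"wz": 0},
  ],
  gripper=1,
  grip_force=20,
)

```text
time_s: 1.15
tool_pos: [0.4948, 0.1277, 0.2993]
ee_rot: [-0.597, 0.598, 0.377, -0.379]
ft_force: [1.1, 0.9, 0.4]
gripper_width: 0.0002
```

```bash
python3 - <<'E'
from h import *
o=get_obs();print(o['tool_pos'],o['joints'],get_calibration("wrist"))
cv2.imwrite("pics/w1.png",grab_frame("wrist")[:,:,::-1])
E
```

```text
[0.49484358 0.12773864 0.29925888] [ 0.10360953  0.00335724  1.45982446 -0.00288598  1.67973929 -1.02493708] {'fx': 366.79355339492116, 'fy': 366.79355339492116, 'cx': 279.9444175802648, 'cy': 210.36373858912546, 'rvec': array([-2.45073573, -1.55049665, -0.21058146]), 'tvec': array([-0.32537586, -0.43113765,  0.33909589])}
```

View pics/w1.png

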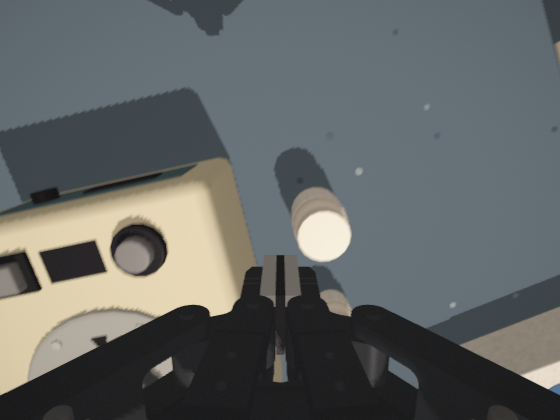

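```bash
python3 - <<'E'
from h import *
c=get_calibration("wrist");o=get_obs();p=o['tool_pos'];q=o['ee_rot'];M=R.from_quat([q[1],q[2],q[3],q[0]]).as_matrix()
K,r,t=P(c)
print("cam in tool",M.T@(-r.T@t-p))
for d in (0,-.013,.013):
  for x,z in((0,0),(.011,.011),(-.011,.011),(.011,-.011),(-.011,-.011)):
    print(d,x,z,proj(c,p+M@np.array([x,d,z])).round())
i=cv2.imread("pics/w1.png");cv2.imwrite("pics/w1c.png",cv2.resize(i[230:420,180:380],None,fx=3,fy=3,interpolation=cv2.INTER_CUBIC))
E
```

```text
cam in tool [-0.00119618 -0.14316621  0.06939195]
0 0 0 [283. 276.]
0 0.011 0.011 [309. 252.]
0 -0.011 0.011 [257. 252.]
0 0.011 -0.011 [308. 299.]
0 -0.011 -0.011 [258. 299.]
-0.013 0 0 [283. 290.]
-0.013 0.011 0.011 [312. 265.]
-0.013 -0.011 0.011 [255. 265.]
-0.013 0.011 -0.011 [310. 315.]
-0.013 -0.011 -0.011 [256. 315.]
0.013 0 0 [283. 263.]
0.013 0.011 0.011 [307. 241.]
0.013 -0.011 0.011 [258. 241.]
0.013 0.011 -0.011 [306. 285.]
0.013 -0.011 -0.011 [259. 285.]
```

View pics/w1c.png

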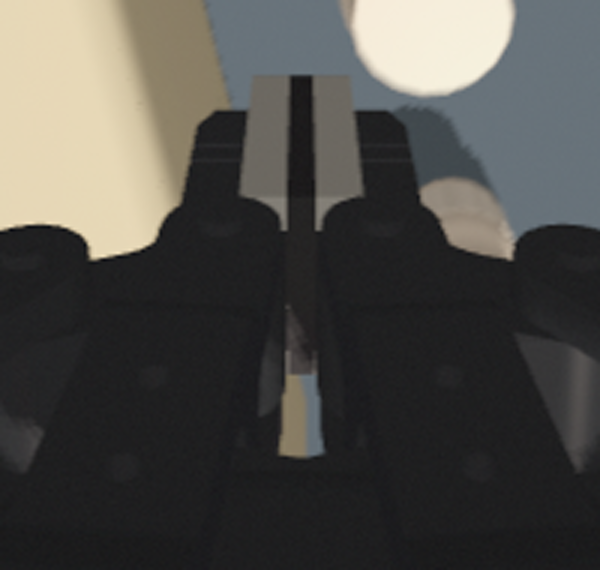

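arm_command(
  series=[
    {"tx": 0.14,"ty": -0.29,"tz": 0,"wx": 0,"wy": 0,"wz": -1},
    {"tx": 0.14,"ty": -0.29,"tz": 0,"wx": 0,"wy": 0,"wz": -1},
    {"tx": 0.14,"ty": -0.29,"tz": 0,"wx": 0,"wy": 0,"wz": -1},
    {"tx": 0.14,"ty": -0.29,"tz": 0,"wx": 0,"wy": 0,"wz": -1},
    {"tx": 0.14,"ty": -0.29,"tz": 0,"wx": 0,"wy": 0,"wz": -1},
    {"tx": 0.14,"ty": -0.29,"tz": 0,"wx": 0,"wy": 0,"wz": -1},
    {"tx": 0.14,"ty": -0.29,"tz": 0,"wx": 0,"wy": 0,"wz": -1},
    {"tx": 0.14,"ty": -0.29,"tz": 0,"wx": 0,"wy": 0,"wz": -1},
    {"tx": 0.14,"ty": -0.29,"tz": 0,"wx": 0,"wy": 0,"wz": -1},
    {"tx": 0.14,"ty": -0.29,"tz": 0,"wx": 0,"wy": 0,"wz": -1},
    {"tx": 0.14,"ty": -0.29,"tz": 0,"wx": 0,"wy": 0,"wz": -1},
    {"tx": 0.14,"ty": -0.29,"tz": 0,"wx": 0,"wy": 0,"wz": -1},
  ],
)

```text
time_s: 2.4
tool_pos: [0.5679, -0.0248, 0.2951]
ee_rot: [0.696, -0.693, 0.136, -0.129]
ft_force: [0.2, 0.5, -1.0]
gripper_width: 0.0002
```

```bash
cat >> h.py <<'E'
C=np.array([.600,-.082])
def st(quiet=False):
    o=get_obs();p=o['tool_pos'];q=o['ee_rot'];M=R.from_quat([q[1],q[2],q[3],q[0]]).as_matrix()
    psi=np.arctan2(M[1,0],M[0,0]);d=p[:2]-C
    print("t",round(o['time_s'],2),"p",p.round(4),"psi",np.degrees(psi).round(1),"phi",np.degrees(np.arctan2(d[1],d[0])).round(1),"rad",np.linalg.norm(d).round(4),"j1,j6",o['joints'][[0,5]].round(2),"F",o['ft_force'].round(1),"tilt",M[:,1].round(3))
    return o
E
python3 -c "
from h import *
st()
cv2.imwrite('pics/w2.png',grab_frame('wrist')[:,:,::-1])"
```

```text
t 2.4 p [ 0.5679 -0.0248  0.2951] psi -21.6 phi 119.3 rad 0.0656 j1,j6 [-0.18  0.2 ] F [ 0.2  0.5 -1. ] tilt [-0.01   0.005 -1.   ]
```

View pics/w2.png

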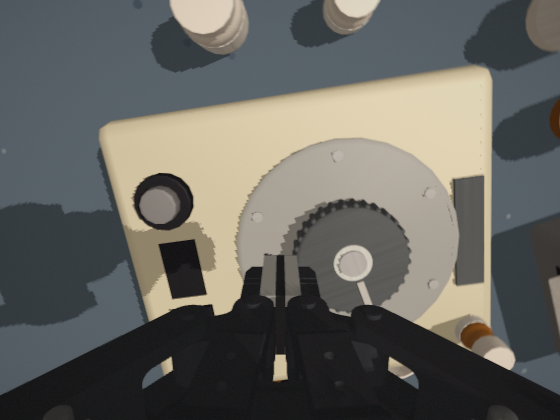

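```bash
python3 -c "
from h import *
c=get_calibration('wrist')
print(atz(c,(353,263),.191),atz(c,(353,263),.196))
print(atz(c,(348,233),.166), proj(c,[.6,-.082,.166]), proj(c,[.4815,.0075,.175]),atz(c,(160,204),.175))
T=get_calibration('top');S=get_calibration('scene')
print(tri(c,(353,263),T,(170+424/3-.33,90+98-.33)))
"
```

```text
[ 0.60022124 -0.08409294  0.191     ] [ 0.60010675 -0.08166438  0.196     ]
[ 0.6054806  -0.07075786  0.166     ] [346.14833986 247.91800237] [157.2554114  203.55452667] [0.48324173 0.00642749 0.175     ]
(array([ 0.59934506, -0.08176182,  0.19518731]), np.float64(0.001644336683230547))
```

arm_command(
  series=[
    {"tx": -0.02,"ty": 0.06,"tz": 0,"wx": 0,"wy": 0,"wz": -1},
    {"tx": -0.02,"ty": 0.06,"tz": 0,"wx": 0,"wy": 0,"wz": -1},
    {"tx": -0.02,"ty": 0.06,"tz": 0,"wx": 0,"wy": 0,"wz": -1},
    {"tx": -0.02,"ty": 0.06,"tz": 0,"wx": 0,"wy": 0,"wz": -1},
    {"tx": -0.02,"ty": 0.06,"tz": 0,"wx": 0,"wy": 0,"wz": -1},
    {"tx": -0.02,"ty": 0.06,"tz": 0,"wx": 0,"wy": 0,"wz": -1},
    {"tx": 0,"ty": 0,"tz": -0.3,"wx": 0,"wy": 0,"wz": -1},
    {"tx": 0,"ty": 0,"tz": -0.3,"wx": 0,"wy": 0,"wz": -1},
    {"tx": 0,"ty": 0,"tz": -0.3,"wx": 0,"wy": 0,"wz": -1},
    {"tx": 0,"ty": 0,"tz": -0.3,"wx": 0,"wy": 0,"wz": -1},
    {"tx": 0,"ty": 0,"tz": -0.3,"wx": 0,"wy": 0,"wz": -1},
    {"tx": 0,"ty": 0,"tz": -0.3,"wx": 0,"wy": 0,"wz": -1},
  ],
)

```text
time_s: 3.65
tool_pos: [0.5621, -0.0085, 0.2192]
ee_rot: [0.427, -0.42, 0.569, -0.563]
ft_force: [0.5, 0.0, -0.1]
gripper_width: -0.0001
```

```bash
python3 -c "
from h import *
st()"
```

```text
t 3.65 p [ 0.5621 -0.0085  0.2192] psi -106.4 phi 117.3 rad 0.0827 j1,j6 [-0.16  1.7 ] F [ 0.5  0.  -0.1] tilt [ 0.004  0.013 -1.   ]
```

arm_command(
  series=[
    {"tx": 0,"ty": 0,"tz": -0.4,"wx": -0.05,"wy": 0.03,"wz": 0},
    {"tx": 0,"ty": 0,"tz": -0.4,"wx": -0.05,"wy": 0.03,"wz": 0},
    {"tx": 0,"ty": 0,"tz": -0.3,"wx": 0,"wy": 0,"wz": 0},
    {"tx": 0,"ty": 0,"tz": 0,"wx": 0,"wy": 0,"wz": 0},
  ],
)

```text
time_s: 4.05
tool_pos: [0.5608, -0.0076, 0.1699]
ee_rot: [0.424, -0.429, 0.566, -0.562]
ft_force: [-0.1, 0.8, -0.4]
gripper_width: -0.0002
```

```bash
python3 -c "
from h import *
st()
i=grab_frame('scene')[:,:,::-1];cv2.imwrite('pics/s3.png',cv2.resize(i[150:310,180:340],None,fx=3.7,fy=3.7,interpolation=cv2.INTER_CUBIC))"
```

```text
t 4.05 p [ 0.5608 -0.0076  0.1699] psi -105.8 phi 117.8 rad 0.0841 j1,j6 [-0.15  1.7 ] F [-0.1  0.8 -0.4] tilt [-0.007  0.    -1.   ]
```

View pics/s3.png

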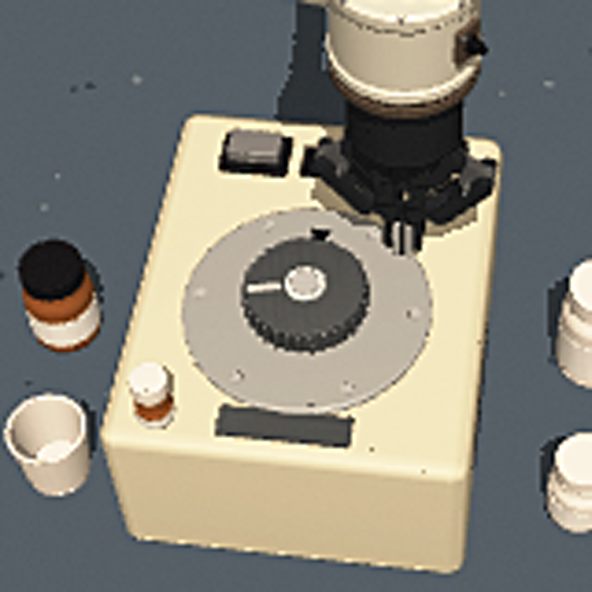

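arm_command(
  series=[
    {"tx": 0.07,"ty": -0.13,"tz": 0.08,"wx": 0,"wy": 0,"wz": 0},
    {"tx": 0.07,"ty": -0.13,"tz": 0,"wx": 0,"wy": 0,"wz": 0},
    {"tx": 0.05,"ty": -0.1,"tz": 0,"wx": 0,"wy": 0,"wz": 0},
    {"tx": 0.03,"ty": -0.05,"tz": 0,"wx": 0,"wy": 0,"wz": 0},
    {"tx": 0,"ty": 0,"tz": 0,"wx": 0,"wy": 0,"wz": 0},
  ],
)

```text
time_s: 4.6
tool_pos: [0.5719, -0.0262, 0.1768]
ee_rot: [0.426, -0.428, 0.564, -0.563]
ft_force: [0.1, -0.2, 0.1]
gripper_width: -0.0001
```

```bash
python3 -c "
from h import *
st()"
```

```text
t 4.6 p [ 0.5719 -0.0262  0.1768] psi -105.7 phi 116.7 rad 0.0624 j1,j6 [-0.18  1.67] F [ 0.1 -0.2  0.1] tilt [-0.003 -0.001 -1.   ]
```

arm_command(
  series=[
    {"tx": 0.02,"ty": -0.04,"tz": -0.07,"wx": 0,"wy": 0,"wz": 0},
    {"tx": 0.02,"ty": -0.04,"tz": 0,"wx": 0,"wy": 0,"wz": 0},
    {"tx": 0.02,"ty": -0.04,"tz": 0,"wx": 0,"wy": 0,"wz": 0},
  ],
)

```text
time_s: 4.9
tool_pos: [0.5743, -0.031, 0.1738]
ee_rot: [0.426, -0.428, 0.564, -0.563]
ft_force: [-2.3, 5.7, 1.1]
gripper_width: 0.0001
```

```bash
python3 -c "
from h import *
st()"
```

```text
t 4.9 p [ 0.5743 -0.031   0.1738] psi -105.7 phi 116.7 rad 0.0571 j1,j6 [-0.19  1.66] F [-2.3  5.7  1.1] tilt [-0.003 -0.    -1.   ]
```

```bash
cat >> h.py <<'E'
def plan(n=12,dphi=.1,b=.001,z=.174,r=.0555):
    o=st();p=o['tool_pos'];q=o['ee_rot'];M=R.from_quat([q[1],q[2],q[3],q[0]]).as_matrix()
    psi=np.arctan2(M[1,0],M[0,0]);d=p[:2]-C;f=np.arctan2(d[1],d[0]);r0=np.linalg.norm(d)
    e=np.angle(np.exp(1j*(f-np.radians(225)-psi)))
    out=[]
    for k in range(n):
        a,c=f+k*dphi,f+(k+1)*dphi
        rr=r0+(r-r0)*min(1,(k+1)/2);ra=r0+(r-r0)*min(1,k/2)
        v=(rr-b)*np.array([np.cos(c),np.sin(c)])-ra*np.array([np.cos(a),np.sin(a)])
        v/=.04
        # tilt correction in first rows
        w=np.cross(M[:,1],[0,0,-1])/.12/4 if k<4 else np.zeros(3)
        tz=(z-p[2])/.04/3 if k<3 else 0
        out.append('{"tx": %.2f, "ty": %.2f, "tz": %.2f, "wx": %.2f, "wy": %.2f, "wz": %.2f}'%(v[0],v[1],tz,w[0],w[1],min(1,max(-1,(dphi+e/n)/.12))))
    print("["+", ".join(out)+"]")
E
python3 -c "
from h import *
plan(6)"
```

```text
t 4.9 p [ 0.5743 -0.031   0.1738] psi -105.7 phi 116.7 rad 0.0571 j1,j6 [-0.19  1.66] F [-2.3  5.7  1.1] tilt [-0.003 -0.    -1.   ]
[{"tx": -0.10, "ty": -0.11, "tz": 0.00, "wx": 0.00, "wy": -0.01, "wz": 0.77}, {"tx": -0.09, "ty": -0.12, "tz": 0.00, "wx": 0.00, "wy": -0.01, "wz": 0.77}, {"tx": -0.09, "ty": -0.11, "tz": 0.00, "wx": 0.00, "wy": -0.01, "wz": 0.77}, {"tx": -0.08, "ty": -0.12, "tz": 0.00, "wx": 0.00, "wy": -0.01, "wz": 0.77}, {"tx": -0.06, "ty": -0.12, "tz": 0.00, "wx": 0.00, "wy": 0.00, "wz": 0.77}, {"tx": -0.05, "ty": -0.13, "tz": 0.00, "wx": 0.00, "wy": 0.00, "wz": 0.77}]
```

arm_command(
  series=[
    {"tx": -0.1,"ty": -0.11,"tz": 0.0,"wx": 0.0,"wy": -0.01,"wz": 0.77},
    {"tx": -0.09,"ty": -0.12,"tz": 0.0,"wx": 0.0,"wy": -0.01,"wz": 0.77},
    {"tx": -0.09,"ty": -0.11,"tz": 0.0,"wx": 0.0,"wy": -0.01,"wz": 0.77},
    {"tx": -0.08,"ty": -0.12,"tz": 0.0,"wx": 0.0,"wy": -0.01,"wz": 0.77},
    {"tx": -0.06,"ty": -0.12,"tz": 0.0,"wx": 0.0,"wy": 0.0,"wz": 0.77},
    {"tx": -0.05,"ty": -0.13,"tz": 0.0,"wx": 0.0,"wy": 0.0,"wz": 0.77},
  ],
)

```text
time_s: 5.5
tool_pos: [0.5522, -0.0555, 0.1729]
ee_rot: [0.57, -0.57, 0.422, -0.415]
ft_force: [-6.0, 4.2, 2.7]
gripper_width: 0.0001
```

```bash
cat >> h.py <<'E'
def bar(name):
    i=grab_frame('scene')[:,:,::-1];i=cv2.resize(i[180:270,220:310],None,fx=6,fy=6,interpolation=cv2.INTER_CUBIC)
    j=grab_frame('top')[:,:,::-1];j=cv2.resize(j[145:235,265:355],None,fx=6,fy=6,interpolation=cv2.INTER_CUBIC)
    cv2.imwrite(f'pics/{name}.png',cv2.resize(np.hstack([i,j]),None,fx=.74,fy=.74))
E
python3 -c "
from h import *
plan(12);bar('b1')"
```

```text
t 5.5 p [ 0.5522 -0.0555  0.1729] psi -72.6 phi 151.0 rad 0.0546 j1,j6 [-0.24  1.03] F [-6.   4.2  2.7] tilt [-0.007  0.006 -1.   ]
[{"tx": -0.05, "ty": -0.13, "tz": 0.01, "wx": -0.01, "wy": -0.02, "wz": 0.82}, {"tx": -0.03, "ty": -0.13, "tz": 0.01, "wx": -0.01, "wy": -0.02, "wz": 0.82}, {"tx": -0.01, "ty": -0.14, "tz": 0.01, "wx": -0.01, "wy": -0.02, "wz": 0.82}, {"tx": 0.00, "ty": -0.14, "tz": 0.00, "wx": -0.01, "wy": -0.02, "wz": 0.82}, {"tx": 0.02, "ty": -0.14, "tz": 0.00, "wx": 0.00, "wy": 0.00, "wz": 0.82}, {"tx": 0.03, "ty": -0.14, "tz": 0.00, "wx": 0.00, "wy": 0.00, "wz": 0.82}, {"tx": 0.04, "ty": -0.13, "tz": 0.00, "wx": 0.00, "wy": 0.00, "wz": 0.82}, {"tx": 0.06, "ty": -0.13, "tz": 0.00, "wx": 0.00, "wy": 0.00, "wz": 0.82}, {"tx": 0.07, "ty": -0.12, "tz": 0.00, "wx": 0.00, "wy": 0.00, "wz": 0.82}, {"tx": 0.08, "ty": -0.11, "tz": 0.00, "wx": 0.00, "wy": 0.00, "wz": 0.82}, {"tx": 0.09, "ty": -0.10, "tz": 0.00, "wx": 0.00, "wy": 0.00, "wz": 0.82}, {"tx": 0.10, "ty": -0.09, "tz": 0.00, "wx": 0.00, "wy": 0.00, "wz": 0.82}]
```

View pics/b1.png

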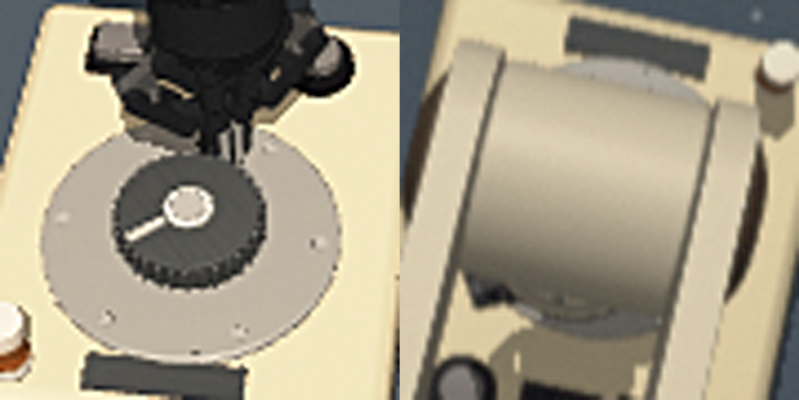

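The ring turned with the finger: in the scene crop the bar went from pointing left to lower left (130,238). The finger is meshed at about 7 N, so I'll continue.

arm_command(
  series=[
    {"tx": -0.05,"ty": -0.13,"tz": 0.01,"wx": -0.01,"wy": -0.02,"wz": 0.82},
    {"tx": -0.03,"ty": -0.13,"tz": 0.01,"wx": -0.01,"wy": -0.02,"wz": 0.82},
    {"tx": -0.01,"ty": -0.14,"tz": 0.01,"wx": -0.01,"wy": -0.02,"wz": 0.82},
    {"tx": 0.0,"ty": -0.14,"tz": 0.0,"wx": -0.01,"wy": -0.02,"wz": 0.82},
    {"tx": 0.02,"ty": -0.14,"tz": 0.0,"wx": 0.0,"wy": 0.0,"wz": 0.82},
    {"tx": 0.03,"ty": -0.14,"tz": 0.0,"wx": 0.0,"wy": 0.0,"wz": 0.82},
    {"tx": 0.04,"ty": -0.13,"tz": 0.0,"wx": 0.0,"wy": 0.0,"wz": 0.82},
    {"tx": 0.06,"ty": -0.13,"tz": 0.0,"wx": 0.0,"wy": 0.0,"wz": 0.82},
    {"tx": 0.07,"ty": -0.12,"tz": 0.0,"wx": 0.0,"wy": 0.0,"wz": 0.82},
    {"tx": 0.08,"ty": -0.11,"tz": 0.0,"wx": 0.0,"wy": 0.0,"wz": 0.82},
  ],
)

```text
time_s: 6.6
tool_pos: [0.554, -0.1095, 0.1732]
ee_rot: [-0.699, 0.704, -0.091, 0.082]
ft_force: [-6.5, -3.6, 3.2]
gripper_width: -0.0
```

```bash
sed -i 's/^def bar/def bar0/' h.py; cat >> h.py <<'E'
def bar(name):
    i=grab_frame('scene')[:,:,::-1];i=cv2.resize(i[170:280,210:320],None,fx=4,fy=4,interpolation=cv2.INTER_CUBIC)
    cv2.imwrite(f'pics/{name}.png',i)
E
python3 -c "
from h import *
plan(12);bar('b2')"
```

```text
t 6.6 p [ 0.554  -0.1095  0.1732] psi -14.0 phi -149.1 rad 0.0536 j1,j6 [-0.33 -0.08] F [-6.5 -3.6  3.2] tilt [-0.014 -0.005 -1.   ]
[{"tx": 0.08, "ty": -0.11, "tz": 0.01, "wx": 0.01, "wy": -0.03, "wz": 0.83}, {"tx": 0.09, "ty": -0.10, "tz": 0.01, "wx": 0.01, "wy": -0.03, "wz": 0.83}, {"tx": 0.12, "ty": -0.08, "tz": 0.01, "wx": 0.01, "wy": -0.03, "wz": 0.83}, {"tx": 0.12, "ty": -0.07, "tz": 0.00, "wx": 0.01, "wy": -0.03, "wz": 0.83}, {"tx": 0.13, "ty": -0.05, "tz": 0.00, "wx": 0.00, "wy": 0.00, "wz": 0.83}, {"tx": 0.13, "ty": -0.04, "tz": 0.00, "wx": 0.00, "wy": 0.00, "wz": 0.83}, {"tx": 0.14, "ty": -0.03, "tz": 0.00, "wx": 0.00, "wy": 0.00, "wz": 0.83}, {"tx": 0.14, "ty": -0.01, "tz": 0.00, "wx": 0.00, "wy": 0.00, "wz": 0.83}, {"tx": 0.14, "ty": -0.00, "tz": 0.00, "wx": 0.00, "wy": 0.00, "wz": 0.83}, {"tx": 0.14, "ty": 0.01, "tz": 0.00, "wx": 0.00, "wy": 0.00, "wz": 0.83}, {"tx": 0.14, "ty": 0.03, "tz": 0.00, "wx": 0.00, "wy": 0.00, "wz": 0.83}, {"tx": 0.13, "ty": 0.04, "tz": 0.00, "wx": 0.00, "wy": 0.00, "wz": 0.83}]
```

View pics/b2.png

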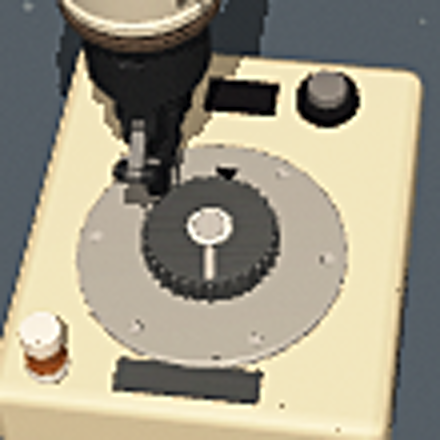

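arm_command(
  series=[
    {"tx": 0.08,"ty": -0.11,"tz": 0.01,"wx": 0.01,"wy": -0.03,"wz": 0.83},
    {"tx": 0.09,"ty": -0.1,"tz": 0.01,"wx": 0.01,"wy": -0.03,"wz": 0.83},
    {"tx": 0.12,"ty": -0.08,"tz": 0.01,"wx": 0.01,"wy": -0.03,"wz": 0.83},
    {"tx": 0.12,"ty": -0.07,"tz": 0.0,"wx": 0.01,"wy": -0.03,"wz": 0.83},
    {"tx": 0.13,"ty": -0.05,"tz": 0.0,"wx": 0.0,"wy": 0.0,"wz": 0.83},
    {"tx": 0.13,"ty": -0.04,"tz": 0.0,"wx": 0.0,"wy": 0.0,"wz": 0.83},
    {"tx": 0.14,"ty": -0.03,"tz": 0.0,"wx": 0.0,"wy": 0.0,"wz": 0.83},
    {"tx": 0.14,"ty": -0.01,"tz": 0.0,"wx": 0.0,"wy": 0.0,"wz": 0.83},
    {"tx": 0.14,"ty": 0.0,"tz": 0.0,"wx": 0.0,"wy": 0.0,"wz": 0.83},
    {"tx": 0.14,"ty": 0.01,"tz": 0.0,"wx": 0.0,"wy": 0.0,"wz": 0.83},
    {"tx": 0.14,"ty": 0.03,"tz": 0.0,"wx": 0.0,"wy": 0.0,"wz": 0.83},
    {"tx": 0.13,"ty": 0.04,"tz": 0.0,"wx": 0.0,"wy": 0.0,"wz": 0.83},
  ],
)

```text
time_s: 7.85
tool_pos: [0.6128, -0.1351, 0.1741]
ee_rot: [-0.615, 0.626, 0.338, -0.341]
ft_force: [-0.1, -4.8, -0.2]
gripper_width: 0.0001
```

```bash
python3 -c "
from h import *
plan(12);bar('b3')"
```

```text
t 7.85 p [ 0.6128 -0.1351  0.1741] psi 57.4 phi -76.4 rad 0.0546 j1,j6 [-0.33 -1.33] F [-0.1 -4.8 -0.2] tilt [ 0.003 -0.015 -1.   ]
[{"tx": 0.13, "ty": 0.05, "tz": -0.00, "wx": 0.03, "wy": 0.01, "wz": 0.85}, {"tx": 0.12, "ty": 0.06, "tz": -0.00, "wx": 0.03, "wy": 0.01, "wz": 0.85}, {"tx": 0.11, "ty": 0.09, "tz": -0.00, "wx": 0.03, "wy": 0.01, "wz": 0.85}, {"tx": 0.10, "ty": 0.10, "tz": 0.00, "wx": 0.03, "wy": 0.01, "wz": 0.85}, {"tx": 0.09, "ty": 0.11, "tz": 0.00, "wx": 0.00, "wy": 0.00, "wz": 0.85}, {"tx": 0.08, "ty": 0.12, "tz": 0.00, "wx": 0.00, "wy": 0.00, "wz": 0.85}, {"tx": 0.07, "ty": 0.12, "tz": 0.00, "wx": 0.00, "wy": 0.00, "wz": 0.85}, {"tx": 0.05, "ty": 0.13, "tz": 0.00, "wx": 0.00, "wy": 0.00, "wz": 0.85}, {"tx": 0.04, "ty": 0.13, "tz": 0.00, "wx": 0.00, "wy": 0.00, "wz": 0.85}, {"tx": 0.03, "ty": 0.14, "tz": 0.00, "wx": 0.00, "wy": 0.00, "wz": 0.85}, {"tx": 0.01, "ty": 0.14, "tz": 0.00, "wx": 0.00, "wy": 0.00, "wz": 0.85}, {"tx": 0.00, "ty": 0.14, "tz": 0.00, "wx": 0.00, "wy": 0.00, "wz": 0.85}]
```

View pics/b3.png

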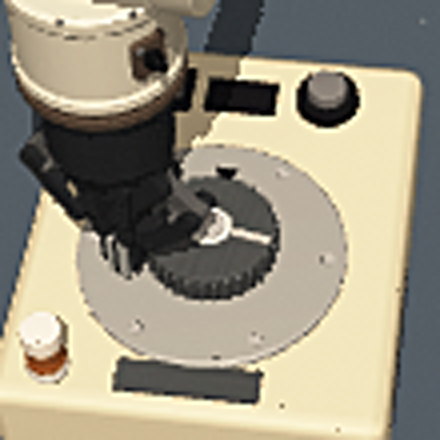

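arm_command(
  series=[
    {"tx": 0.13,"ty": 0.05,"tz": 0.0,"wx": 0.03,"wy": 0.01,"wz": 0.85},
    {"tx": 0.12,"ty": 0.06,"tz": 0.0,"wx": 0.03,"wy": 0.01,"wz": 0.85},
    {"tx": 0.11,"ty": 0.09,"tz": 0.0,"wx": 0.03,"wy": 0.01,"wz": 0.85},
    {"tx": 0.1,"ty": 0.1,"tz": 0.0,"wx": 0.03,"wy": 0.01,"wz": 0.85},
    {"tx": 0.09,"ty": 0.11,"tz": 0.0,"wx": 0.0,"wy": 0.0,"wz": 0.85},
    {"tx": 0.08,"ty": 0.12,"tz": 0.0,"wx": 0.0,"wy": 0.0,"wz": 0.85},
    {"tx": 0.07,"ty": 0.12,"tz": 0.0,"wx": 0.0,"wy": 0.0,"wz": 0.85},
    {"tx": 0.05,"ty": 0.13,"tz": 0.0,"wx": 0.0,"wy": 0.0,"wz": 0.85},
    {"tx": 0.04,"ty": 0.13,"tz": 0.0,"wx": 0.0,"wy": 0.0,"wz": 0.85},
    {"tx": 0.03,"ty": 0.14,"tz": 0.0,"wx": 0.0,"wy": 0.0,"wz": 0.85},
    {"tx": 0.01,"ty": 0.14,"tz": 0.0,"wx": 0.0,"wy": 0.0,"wz": 0.85},
  ],
)

```text
time_s: 9.0
tool_pos: [0.6545, -0.0953, 0.1753]
ee_rot: [-0.322, 0.338, 0.627, -0.624]
ft_force: [11.3, -4.8, -2.7]
gripper_width: 0.0
```

```bash
python3 -c "
from h import *
st();bar('b4')"
```

```text
t 9.0 p [ 0.6545 -0.0953  0.1753] psi 124.4 phi -13.7 rad 0.0561 j1,j6 [-0.26 -2.43] F [11.3 -4.8 -2.7] tilt [ 0.022 -0.006 -1.   ]
```

View pics/b4.png

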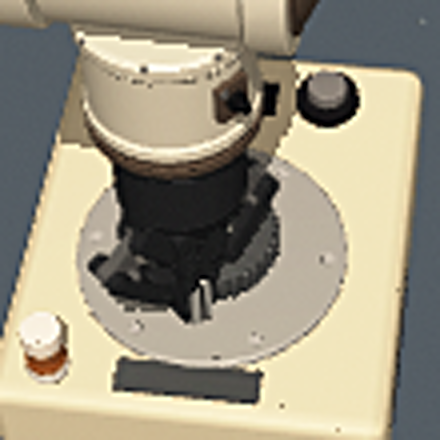

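arm_command(
  series=[
    {"tx": 0.2,"ty": -0.05,"tz": 0,"wx": 0,"wy": 0,"wz": 0},
    {"tx": 0.15,"ty": 0,"tz": 0.5,"wx": 0,"wy": 0,"wz": -0.5},
    {"tx": 0,"ty": 0,"tz": 1,"wx": 0,"wy": 0,"wz": -1},
    {"tx": -0.2,"ty": 0.1,"tz": 0,"wx": 0.0,"wy": 0.05,"wz": -1},
    {"tx": -0.28,"ty": 0.1,"tz": 0,"wx": 0.0,"wy": 0.05,"wz": -1},
    {"tx": -0.28,"ty": 0.1,"tz": 0,"wx": 0,"wy": 0,"wz": -1},
    {"tx": -0.28,"ty": 0.1,"tz": 0,"wx": 0,"wy": 0,"wz": -1},
    {"tx": -0.28,"ty": 0.1,"tz": 0,"wx": 0,"wy": 0,"wz": -1},
    {"tx": -0.28,"ty": 0.1,"tz": 0,"wx": 0,"wy": 0,"wz": -1},
    {"tx": -0.28,"ty": 0.1,"tz": 0,"wx": 0,"wy": 0,"wz": -1},
    {"tx": -0.28,"ty": 0.1,"tz": 0,"wx": 0,"wy": 0,"wz": -1},
    {"tx": -0.28,"ty": 0.1,"tz": 0,"wx": 0,"wy": 0,"wz": -1},
  ],
)

```text
time_s: 10.25
tool_pos: [0.5716, -0.0611, 0.2358]
ee_rot: [-0.64, 0.644, 0.293, -0.301]
ft_force: [0.4, 0.6, 0.3]
gripper_width: 0.0002
```

```bash
sed -i 's/^C=.*/C=np.array([.601,-.082])/' h.py; python3 -c "
from h import *
st();bar('b5')"
```

```text
t 10.25 p [ 0.5716 -0.0611  0.2358] psi 49.7 phi 144.6 rad 0.0361 j1,j6 [-0.23 -1.1 ] F [0.4 0.6 0.3] tilt [-0.007 -0.01  -1.   ]
```

View pics/b5.png

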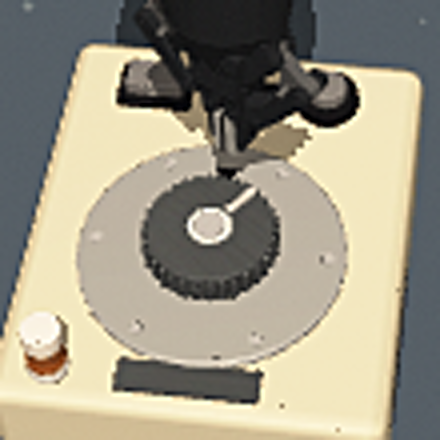

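arm_command(
  series=[
    {"tx": -0.1,"ty": 0.03,"tz": 0,"wx": -0.02,"wy": -0.02,"wz": -1},
    {"tx": -0.1,"ty": 0.03,"tz": 0,"wx": -0.02,"wy": -0.02,"wz": -1},
    {"tx": -0.1,"ty": 0.03,"tz": 0,"wx": 0,"wy": 0,"wz": -1},
    {"tx": -0.1,"ty": 0.03,"tz": 0,"wx": 0,"wy": 0,"wz": -1},
    {"tx": -0.1,"ty": 0.03,"tz": 0,"wx": 0,"wy": 0,"wz": -1},
    {"tx": -0.1,"ty": 0.03,"tz": 0,"wx": 0,"wy": 0,"wz": -1},
    {"tx": -0.1,"ty": 0.03,"tz": 0,"wx": 0,"wy": 0,"wz": -1},
    {"tx": -0.1,"ty": 0.03,"tz": 0,"wx": 0,"wy": 0,"wz": -1},
    {"tx": -0.1,"ty": 0.03,"tz": 0,"wx": 0,"wy": 0,"wz": -1},
    {"tx": 0,"ty": 0,"tz": 0,"wx": 0,"wy": 0,"wz": -1},
    {"tx": 0,"ty": 0,"tz": 0,"wx": 0,"wy": 0,"wz": -1},
    {"tx": 0,"ty": 0,"tz": 0,"wx": 0,"wy": 0,"wz": -1},
  ],
)

```text
time_s: 11.5
tool_pos: [0.5382, -0.0517, 0.2368]
ee_rot: [-0.673, 0.676, -0.217, 0.207]
ft_force: [0.0, 0.2, -0.0]
gripper_width: -0.0002
```

```bash
python3 -c "
from h import *
st()
S=get_calibration('scene');a=atz(S,(210+254/4,170+188/4),.191);h=atz(S,(210+210/4,170+226/4),.191)
print(a,h,np.degrees(np.arctan2(*(a-h)[[1,0]])))"
```

```text
t 11.5 p [ 0.5382 -0.0517  0.2368] psi -34.9 phi 154.2 rad 0.0697 j1,j6 [-0.24  0.37] F [ 0.   0.2 -0. ] tilt [-0.015  0.    -1.   ]
[ 0.57490736 -0.05019629  0.191     ] [ 0.60202047 -0.08061952  0.191     ] 131.70734773466188
```

arm_command(
  series=[
    {"tx": 0,"ty": 0.11,"tz": 0,"wx": 0,"wy": -0.03,"wz": -1},
    {"tx": 0,"ty": 0.11,"tz": 0,"wx": 0,"wy": -0.03,"wz": -1},
    {"tx": 0,"ty": 0.11,"tz": -0.25,"wx": 0,"wy": -0.03,"wz": -1},
    {"tx": 0,"ty": 0,"tz": -0.3,"wx": 0,"wy": -0.03,"wz": -1},
    {"tx": 0,"ty": 0,"tz": -0.3,"wx": 0,"wy": 0,"wz": -1},
    {"tx": 0,"ty": 0,"tz": -0.3,"wx": 0,"wy": 0,"wz": -0.9},
    {"tx": 0,"ty": 0,"tz": -0.2,"wx": 0,"wy": 0,"wz": 0},
    {"tx": 0,"ty": 0,"tz": -0.1,"wx": 0,"wy": 0,"wz": 0},
    {"tx": 0,"ty": 0,"tz": 0,"wx": 0,"wy": 0,"wz": 0},
  ],
)

```text
time_s: 12.4
tool_pos: [0.5425, -0.0398, 0.1775]
ee_rot: [0.559, -0.556, 0.435, -0.435]
ft_force: [0.0, -0.1, -0.4]
gripper_width: 0.0002
```

```bash
python3 -c "
from h import *
st()"
```

```text
t 12.4 p [ 0.5425 -0.0398  0.1775] psi -76.0 phi 144.2 rad 0.0721 j1,j6 [-0.22  1.11] F [ 0.  -0.1 -0.4] tilt [ 0.003  0.002 -1.   ]
```

arm_command(
  series=[
    {"tx": 0.12,"ty": -0.09,"tz": -0.05,"wx": 0,"wy": 0,"wz": 0},
    {"tx": 0.1,"ty": -0.07,"tz": 0,"wx": 0,"wy": 0,"wz": 0},
    {"tx": 0.05,"ty": -0.04,"tz": 0,"wx": 0,"wy": 0,"wz": 0},
    {"tx": 0.03,"ty": -0.02,"tz": 0,"wx": 0,"wy": 0,"wz": 0},
    {"tx": 0.02,"ty": -0.01,"tz": 0,"wx": 0,"wy": 0,"wz": 0},
  ],
)

```text
time_s: 12.9
tool_pos: [0.5561, -0.0493, 0.1767]
ee_rot: [0.56, -0.557, 0.434, -0.433]
ft_force: [-10.2, 6.8, 3.1]
gripper_width: -0.0001
```

```bash
python3 -c "
from h import *
plan(12,z=.175,r=.055)"
```

```text
t 12.9 p [ 0.5561 -0.0493  0.1767] psi -75.6 phi 143.9 rad 0.0556 j1,j6 [-0.23  1.09] F [-10.2   6.8   3.1] tilt [ 0.001  0.004 -1.   ]
[{"tx": -0.05, "ty": -0.13, "tz": -0.01, "wx": -0.01, "wy": 0.00, "wz": 0.77}, {"tx": -0.03, "ty": -0.14, "tz": -0.01, "wx": -0.01, "wy": 0.00, "wz": 0.77}, {"tx": -0.03, "ty": -0.14, "tz": -0.01, "wx": -0.01, "wy": 0.00, "wz": 0.77}, {"tx": -0.01, "ty": -0.14, "tz": 0.00, "wx": -0.01, "wy": 0.00, "wz": 0.77}, {"tx": 0.00, "ty": -0.14, "tz": 0.00, "wx": 0.00, "wy": 0.00, "wz": 0.77}, {"tx": 0.01, "ty": -0.14, "tz": 0.00, "wx": 0.00, "wy": 0.00, "wz": 0.77}, {"tx": 0.03, "ty": -0.14, "tz": 0.00, "wx": 0.00, "wy": 0.00, "wz": 0.77}, {"tx": 0.04, "ty": -0.13, "tz": 0.00, "wx": 0.00, "wy": 0.00, "wz": 0.77}, {"tx": 0.05, "ty": -0.13, "tz": 0.00, "wx": 0.00, "wy": 0.00, "wz": 0.77}, {"tx": 0.07, "ty": -0.12, "tz": 0.00, "wx": 0.00, "wy": 0.00, "wz": 0.77}, {"tx": 0.08, "ty": -0.11, "tz": 0.00, "wx": 0.00, "wy": 0.00, "wz": 0.77}, {"tx": 0.09, "ty": -0.11, "tz": 0.00, "wx": 0.00, "wy": 0.00, "wz": 0.77}]
```

arm_command(
  series=[
    {"tx": -0.05,"ty": -0.13,"tz": -0.01,"wx": 0.0,"wy": 0.0,"wz": 0.78},
    {"tx": -0.03,"ty": -0.14,"tz": -0.01,"wx": 0.0,"wy": 0.0,"wz": 0.78},
    {"tx": -0.03,"ty": -0.14,"tz": -0.01,"wx": 0.0,"wy": 0.0,"wz": 0.78},
    {"tx": -0.01,"ty": -0.14,"tz": 0.0,"wx": 0.0,"wy": 0.0,"wz": 0.78},
    {"tx": 0.0,"ty": -0.14,"tz": 0.0,"wx": 0.0,"wy": 0.0,"wz": 0.78},
    {"tx": 0.01,"ty": -0.14,"tz": 0.0,"wx": 0.0,"wy": 0.0,"wz": 0.78},
    {"tx": 0.03,"ty": -0.14,"tz": 0.0,"wx": 0.0,"wy": 0.0,"wz": 0.78},
    {"tx": 0.04,"ty": -0.13,"tz": 0.0,"wx": 0.0,"wy": 0.0,"wz": 0.78},
    {"tx": 0.05,"ty": -0.13,"tz": 0.0,"wx": 0.0,"wy": 0.0,"wz": 0.78},
    {"tx": 0.07,"ty": -0.12,"tz": 0.0,"wx": 0.0,"wy": 0.0,"wz": 0.78},
    {"tx": 0.08,"ty": -0.11,"tz": 0.0,"wx": 0.0,"wy": 0.0,"wz": 0.78},
    {"tx": 0.09,"ty": -0.11,"tz": 0.0,"wx": 0.0,"wy": 0.0,"wz": 0.78},
  ],
)

```text
time_s: 14.1
tool_pos: [0.5557, -0.1127, 0.1775]
ee_rot: [-0.701, 0.709, -0.062, 0.042]
ft_force: [-6.8, -2.6, 1.2]
gripper_width: 0.0001
```

```bash
python3 -c "
from h import *
plan(12,z=.175,r=.055);bar('b6')"
```

```text
t 14.1 p [ 0.5557 -0.1127  0.1775] psi -8.5 phi -145.9 rad 0.0547 j1,j6 [-0.33 -0.18] F [-6.8 -2.6  1.2] tilt [-0.029 -0.008 -1.   ]
[{"tx": 0.10, "ty": -0.10, "tz": -0.02, "wx": 0.02, "wy": -0.06, "wz": 0.80}, {"tx": 0.11, "ty": -0.09, "tz": -0.02, "wx": 0.02, "wy": -0.06, "wz": 0.80}, {"tx": 0.12, "ty": -0.07, "tz": -0.02, "wx": 0.02, "wy": -0.06, "wz": 0.80}, {"tx": 0.13, "ty": -0.06, "tz": 0.00, "wx": 0.02, "wy": -0.06, "wz": 0.80}, {"tx": 0.13, "ty": -0.05, "tz": 0.00, "wx": 0.00, "wy": 0.00, "wz": 0.80}, {"tx": 0.13, "ty": -0.03, "tz": 0.00, "wx": 0.00, "wy": 0.00, "wz": 0.80}, {"tx": 0.14, "ty": -0.02, "tz": 0.00, "wx": 0.00, "wy": 0.00, "wz": 0.80}, {"tx": 0.14, "ty": -0.01, "tz": 0.00, "wx": 0.00, "wy": 0.00, "wz": 0.80}, {"tx": 0.14, "ty": 0.01, "tz": 0.00, "wx": 0.00, "wy": 0.00, "wz": 0.80}, {"tx": 0.14, "ty": 0.02, "tz": 0.00, "wx": 0.00, "wy": 0.00, "wz": 0.80}, {"tx": 0.13, "ty": 0.04, "tz": 0.00, "wx": 0.00, "wy": 0.00, "wz": 0.80}, {"tx": 0.13, "ty": 0.05, "tz": 0.00, "wx": 0.00, "wy": 0.00, "wz": 0.80}]
```

View pics/b6.png

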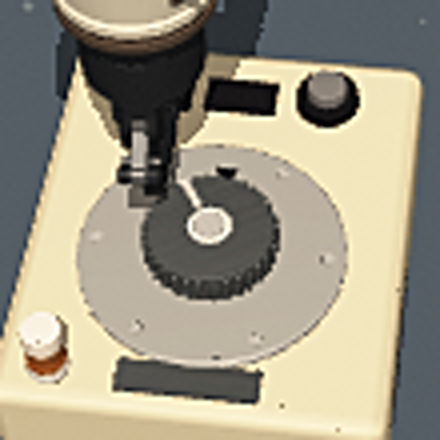

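arm_command(
  series=[
    {"tx": 0.1,"ty": -0.1,"tz": -0.02,"wx": 0.02,"wy": -0.06,"wz": 0.8},
    {"tx": 0.11,"ty": -0.09,"tz": -0.02,"wx": 0.02,"wy": -0.06,"wz": 0.8},
    {"tx": 0.12,"ty": -0.07,"tz": -0.02,"wx": 0.02,"wy": -0.06,"wz": 0.8},
    {"tx": 0.13,"ty": -0.06,"tz": 0.0,"wx": 0.02,"wy": -0.06,"wz": 0.8},
    {"tx": 0.13,"ty": -0.05,"tz": 0.0,"wx": 0.0,"wy": 0.0,"wz": 0.8},
    {"tx": 0.13,"ty": -0.03,"tz": 0.0,"wx": 0.0,"wy": 0.0,"wz": 0.8},
    {"tx": 0.14,"ty": -0.02,"tz": 0.0,"wx": 0.0,"wy": 0.0,"wz": 0.8},
    {"tx": 0.14,"ty": -0.01,"tz": 0.0,"wx": 0.0,"wy": 0.0,"wz": 0.8},
    {"tx": 0.14,"ty": 0.01,"tz": 0.0,"wx": 0.0,"wy": 0.0,"wz": 0.8},
    {"tx": 0.14,"ty": 0.02,"tz": 0.0,"wx": 0.0,"wy": 0.0,"wz": 0.8},
    {"tx": 0.13,"ty": 0.04,"tz": 0.0,"wx": 0.0,"wy": 0.0,"wz": 0.8},
    {"tx": 0.13,"ty": 0.05,"tz": 0.0,"wx": 0.0,"wy": 0.0,"wz": 0.8},
  ],
)

```text
time_s: 15.35
tool_pos: [0.6179, -0.1338, 0.1775]
ee_rot: [-0.606, 0.615, 0.357, -0.356]
ft_force: [-1.5, -3.9, -1.1]
gripper_width: 0.0002
```

```bash
python3 -c "
from h import *
plan(12,z=.175,r=.055)"
```

```text
t 15.35 p [ 0.6179 -0.1338  0.1775] psi 60.5 phi -71.9 rad 0.0544 j1,j6 [-0.33 -1.39] F [-1.5 -3.9 -1.1] tilt [ 0.007 -0.01  -1.   ]
[{"tx": 0.12, "ty": 0.07, "tz": -0.02, "wx": 0.02, "wy": 0.01, "wz": 0.86}, {"tx": 0.11, "ty": 0.08, "tz": -0.02, "wx": 0.02, "wy": 0.01, "wz": 0.86}, {"tx": 0.10, "ty": 0.09, "tz": -0.02, "wx": 0.02, "wy": 0.01, "wz": 0.86}, {"tx": 0.09, "ty": 0.10, "tz": 0.00, "wx": 0.02, "wy": 0.01, "wz": 0.86}, {"tx": 0.08, "ty": 0.11, "tz": 0.00, "wx": 0.00, "wy": 0.00, "wz": 0.86}, {"tx": 0.07, "ty": 0.12, "tz": 0.00, "wx": 0.00, "wy": 0.00, "wz": 0.86}, {"tx": 0.06, "ty": 0.13, "tz": 0.00, "wx": 0.00, "wy": 0.00, "wz": 0.86}, {"tx": 0.04, "ty": 0.13, "tz": 0.00, "wx": 0.00, "wy": 0.00, "wz": 0.86}, {"tx": 0.03, "ty": 0.14, "tz": 0.00, "wx": 0.00, "wy": 0.00, "wz": 0.86}, {"tx": 0.02, "ty": 0.14, "tz": 0.00, "wx": 0.00, "wy": 0.00, "wz": 0.86}, {"tx": 0.00, "ty": 0.14, "tz": 0.00, "wx": 0.00, "wy": 0.00, "wz": 0.86}, {"tx": -0.01, "ty": 0.14, "tz": 0.00, "wx": 0.00, "wy": 0.00, "wz": 0.86}]
```

arm_command(
  series=[
    {"tx": 0.12,"ty": 0.07,"tz": -0.03,"wx": 0.02,"wy": 0.01,"wz": 0.86},
    {"tx": 0.11,"ty": 0.08,"tz": -0.02,"wx": 0.02,"wy": 0.01,"wz": 0.86},
    {"tx": 0.1,"ty": 0.09,"tz": -0.02,"wx": 0.02,"wy": 0.01,"wz": 0.86},
    {"tx": 0.09,"ty": 0.1,"tz": 0.0,"wx": 0.02,"wy": 0.01,"wz": 0.86},
    {"tx": 0.08,"ty": 0.11,"tz": 0.0,"wx": 0.0,"wy": 0.0,"wz": 0.86},
    {"tx": 0.07,"ty": 0.12,"tz": 0.0,"wx": 0.0,"wy": 0.0,"wz": 0.86},
    {"tx": 0.06,"ty": 0.13,"tz": 0.0,"wx": 0.0,"wy": 0.0,"wz": 0.86},
    {"tx": 0.04,"ty": 0.13,"tz": 0.0,"wx": 0.0,"wy": 0.0,"wz": 0.86},
    {"tx": 0.03,"ty": 0.14,"tz": 0.0,"wx": 0.0,"wy": 0.0,"wz": 0.86},
    {"tx": 0.02,"ty": 0.14,"tz": 0.0,"wx": 0.0,"wy": 0.0,"wz": 0.86},
    {"tx": 0.0,"ty": 0.14,"tz": 0.0,"wx": 0.0,"wy": 0.0,"wz": 0.86},
  ],
)

```text
time_s: 16.45
tool_pos: [0.655, -0.0908, 0.1786]
ee_rot: [-0.302, 0.315, 0.64, -0.633]
ft_force: [9.5, -2.5, -3.5]
gripper_width: -0.0
```

```bash
python3 -c "
from h import *
st()"
```

```text
t 16.45 p [ 0.655  -0.0908  0.1786] psi 128.3 phi -9.2 rad 0.0547 j1,j6 [-0.26 -2.5 ] F [ 9.5 -2.5 -3.5] tilt [ 0.021  0.    -1.   ]
```

arm_command(
  series=[
    {"tx": 0.2,"ty": -0.03,"tz": 0,"wx": 0,"wy": 0,"wz": 0},
    {"tx": 0.15,"ty": 0,"tz": 0.5,"wx": 0,"wy": 0,"wz": -0.5},
    {"tx": 0,"ty": 0,"tz": 1,"wx": 0,"wy": 0,"wz": -1},
    {"tx": -0.2,"ty": 0.1,"tz": 0,"wx": 0.0,"wy": 0.05,"wz": -1},
    {"tx": -0.32,"ty": 0.1,"tz": 0,"wx": 0.0,"wy": 0.05,"wz": -1},
    {"tx": -0.32,"ty": 0.1,"tz": 0,"wx": 0,"wy": 0,"wz": -1},
    {"tx": -0.32,"ty": 0.1,"tz": 0,"wx": 0,"wy": 0,"wz": -1},
    {"tx": -0.32,"ty": 0.1,"tz": 0,"wx": 0,"wy": 0,"wz": -1},
    {"tx": -0.32,"ty": 0.1,"tz": 0,"wx": 0,"wy": 0,"wz": -1},
    {"tx": -0.32,"ty": 0.1,"tz": 0,"wx": 0,"wy": 0,"wz": -1},
    {"tx": -0.32,"ty": 0.1,"tz": 0,"wx": 0,"wy": 0,"wz": -1},
    {"tx": -0.32,"ty": 0.1,"tz": 0,"wx": 0,"wy": 0,"wz": -1},
  ],
)

```text
time_s: 17.65
tool_pos: [0.5607, -0.0586, 0.2412]
ee_rot: [-0.634, 0.64, 0.306, -0.309]
ft_force: [0.2, -1.3, -0.1]
gripper_width: 0.0
```

arm_command(
  series=[
    {"tx": -0.1,"ty": 0.03,"tz": 0,"wx": -0.02,"wy": -0.02,"wz": -1},
    {"tx": -0.1,"ty": 0.03,"tz": 0,"wx": -0.02,"wy": -0.02,"wz": -1},
    {"tx": -0.1,"ty": 0.03,"tz": 0,"wx": 0,"wy": 0,"wz": -1},
    {"tx": -0.1,"ty": 0.03,"tz": 0,"wx": 0,"wy": 0,"wz": -1},
    {"tx": -0.05,"ty": 0.03,"tz": 0,"wx": 0,"wy": 0,"wz": -1},
    {"tx": -0.05,"ty": 0.03,"tz": 0,"wx": 0,"wy": 0,"wz": -1},
    {"tx": -0.05,"ty": 0.03,"tz": 0,"wx": 0,"wy": 0,"wz": -1},
    {"tx": 0,"ty": 0.03,"tz": 0,"wx": 0,"wy": 0,"wz": -1},
    {"tx": 0,"ty": 0,"tz": 0,"wx": 0,"wy": 0,"wz": -1},
    {"tx": 0,"ty": 0,"tz": 0,"wx": 0,"wy": 0,"wz": -1},
    {"tx": 0,"ty": 0,"tz": 0,"wx": 0,"wy": 0,"wz": -1},
    {"tx": 0,"ty": 0,"tz": 0,"wx": 0,"wy": 0,"wz": -1},
  ],
)

```text
time_s: 18.85
tool_pos: [0.5414, -0.052, 0.2449]
ee_rot: [-0.667, 0.675, -0.227, 0.219]
ft_force: [-0.6, 1.0, 0.3]
gripper_width: -0.0002
```

```bash
python3 -c "
from h import *
st();bar('b7')"
```

```text
t 18.85 p [ 0.5414 -0.052   0.2449] psi -36.8 phi 153.3 rad 0.0667 j1,j6 [-0.23  0.41] F [-0.6  1.   0.3] tilt [-0.014 -0.008 -1.   ]
```

View pics/b7.png

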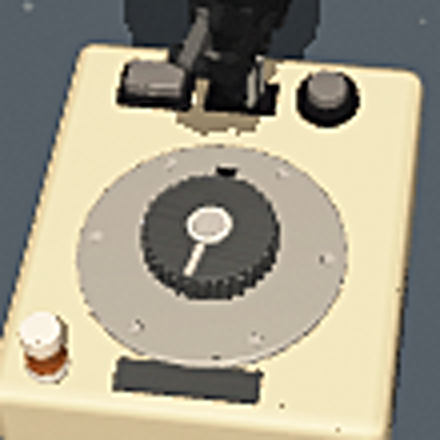

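```bash
cat >> h.py <<'E'
def ang(u,v,z,hub=None):
    S=get_calibration('scene');a=atz(S,(210+u/4-.4,170+v/4-.4),z)
    d=a[:2]-C;print("bar angle",np.degrees(np.arctan2(d[1],d[0])),np.linalg.norm(d))
E
python3 -c "
from h import *
ang(189,274,.193);ang(254,188,.191);ang(228,176,.167)"
```

```text
bar angle -22.535592387261122 0.039503638625934964
bar angle 131.68178426923149 0.041364395834782464
bar angle 165.13932702434033 0.060063607765635116
```

arm_command(
  series=[
    {"tx": 0,"ty": 0.11,"tz": 0,"wx": 0,"wy": -0.03,"wz": -1},
    {"tx": 0,"ty": 0.11,"tz": 0,"wx": 0,"wy": -0.03,"wz": -1},
    {"tx": 0,"ty": 0.11,"tz": -0.3,"wx": 0,"wy": -0.03,"wz": -1},
    {"tx": 0,"ty": 0,"tz": -0.3,"wx": 0,"wy": -0.03,"wz": -1},
    {"tx": 0,"ty": 0,"tz": -0.3,"wx": 0,"wy": 0,"wz": -1},
    {"tx": 0,"ty": 0,"tz": -0.3,"wx": 0,"wy": 0,"wz": -1},
    {"tx": 0,"ty": 0,"tz": -0.3,"wx": 0,"wy": 0,"wz": 0},
    {"tx": 0,"ty": 0,"tz": -0.1,"wx": 0,"wy": 0,"wz": 0},
    {"tx": 0,"ty": 0,"tz": 0,"wx": 0,"wy": 0,"wz": 0},
  ],
)

```text
time_s: 19.8
tool_pos: [0.5443, -0.0406, 0.1801]
ee_rot: [-0.541, 0.545, -0.452, 0.454]
ft_force: [-0.2, 0.0, -0.8]
gripper_width: -0.0001
```

```bash
python3 -c "
from h import *
st()"
```

```text
t 19.8 p [ 0.5443 -0.0406  0.1801] psi -79.7 phi 143.8 rad 0.0702 j1,j6 [-0.21  1.18] F [-0.2  0.  -0.8] tilt [-0.002 -0.005 -1.   ]
```

arm_command(
  series=[
    {"tx": 0.11,"ty": -0.08,"tz": -0.06,"wx": 0,"wy": 0,"wz": 0},
    {"tx": 0.08,"ty": -0.06,"tz": 0,"wx": 0,"wy": 0,"wz": 0},
    {"tx": 0.04,"ty": -0.03,"tz": 0,"wx": 0,"wy": 0,"wz": 0},
    {"tx": 0.02,"ty": -0.02,"tz": 0,"wx": 0,"wy": 0,"wz": 0},
    {"tx": 0.01,"ty": -0.01,"tz": 0,"wx": 0,"wy": 0,"wz": 0},
  ],
)

```text
time_s: 20.3
tool_pos: [0.5564, -0.0496, 0.1791]
ee_rot: [-0.543, 0.546, -0.45, 0.453]
ft_force: [-2.2, 1.7, 0.5]
gripper_width: -0.0
```

```bash
python3 -c "
from h import *
plan(12,z=.177,r=.055)"
```

```text
t 20.3 p [ 0.5564 -0.0496  0.1791] psi -79.4 phi 144.0 rad 0.0551 j1,j6 [-0.22  1.16] F [-2.2  1.7  0.5] tilt [-0.    -0.005 -1.   ]
[{"tx": -0.05, "ty": -0.13, "tz": -0.02, "wx": 0.01, "wy": -0.00, "wz": 0.81}, {"tx": -0.04, "ty": -0.13, "tz": -0.02, "wx": 0.01, "wy": -0.00, "wz": 0.81}, {"tx": -0.03, "ty": -0.14, "tz": -0.02, "wx": 0.01, "wy": -0.00, "wz": 0.81}, {"tx": -0.01, "ty": -0.14, "tz": 0.00, "wx": 0.01, "wy": -0.00, "wz": 0.81}, {"tx": 0.00, "ty": -0.14, "tz": 0.00, "wx": 0.00, "wy": 0.00, "wz": 0.81}, {"tx": 0.01, "ty": -0.14, "tz": 0.00, "wx": 0.00, "wy": 0.00, "wz": 0.81}, {"tx": 0.03, "ty": -0.14, "tz": 0.00, "wx": 0.00, "wy": 0.00, "wz": 0.81}, {"tx": 0.04, "ty": -0.13, "tz": 0.00, "wx": 0.00, "wy": 0.00, "wz": 0.81}, {"tx": 0.05, "ty": -0.13, "tz": 0.00, "wx": 0.00, "wy": 0.00, "wz": 0.81}, {"tx": 0.07, "ty": -0.12, "tz": 0.00, "wx": 0.00, "wy": 0.00, "wz": 0.81}, {"tx": 0.08, "ty": -0.11, "tz": 0.00, "wx": 0.00, "wy": 0.00, "wz": 0.81}, {"tx": 0.09, "ty": -0.11, "tz": 0.00, "wx": 0.00, "wy": 0.00, "wz": 0.81}]
```

arm_command(
  series=[
    {"tx": -0.05,"ty": -0.13,"tz": -0.02,"wx": 0.01,"wy": 0.0,"wz": 0.81},
    {"tx": -0.04,"ty": -0.13,"tz": -0.02,"wx": 0.01,"wy": 0.0,"wz": 0.81},
    {"tx": -0.03,"ty": -0.14,"tz": -0.02,"wx": 0.01,"wy": 0.0,"wz": 0.81},
    {"tx": -0.01,"ty": -0.14,"tz": 0.0,"wx": 0.01,"wy": 0.0,"wz": 0.81},
    {"tx": 0.0,"ty": -0.14,"tz": 0.0,"wx": 0.0,"wy": 0.0,"wz": 0.81},
    {"tx": 0.01,"ty": -0.14,"tz": 0.0,"wx": 0.0,"wy": 0.0,"wz": 0.81},
    {"tx": 0.03,"ty": -0.14,"tz": 0.0,"wx": 0.0,"wy": 0.0,"wz": 0.81},
    {"tx": 0.04,"ty": -0.13,"tz": 0.0,"wx": 0.0,"wy": 0.0,"wz": 0.81},
    {"tx": 0.05,"ty": -0.13,"tz": 0.0,"wx": 0.0,"wy": 0.0,"wz": 0.81},
    {"tx": 0.07,"ty": -0.12,"tz": 0.0,"wx": 0.0,"wy": 0.0,"wz": 0.81},
    {"tx": 0.08,"ty": -0.11,"tz": 0.0,"wx": 0.0,"wy": 0.0,"wz": 0.81},
    {"tx": 0.09,"ty": -0.11,"tz": 0.0,"wx": 0.0,"wy": 0.0,"wz": 0.81},
  ],
)

```text
time_s: 21.5
tool_pos: [0.5566, -0.1117, 0.1795]
ee_rot: [-0.702, 0.707, -0.067, 0.054]
ft_force: [-7.0, -2.5, 1.4]
gripper_width: -0.0003
```

```bash
python3 -c "
from h import *
plan(12,z=.177,r=.055);bar('b8')"
```

```text
t 21.5 p [ 0.5566 -0.1117  0.1795] psi -9.8 phi -146.3 rad 0.0534 j1,j6 [-0.33 -0.15] F [-7.  -2.5  1.4] tilt [-0.019 -0.006 -1.   ]
[{"tx": 0.08, "ty": -0.10, "tz": -0.02, "wx": 0.01, "wy": -0.04, "wz": 0.82}, {"tx": 0.10, "ty": -0.10, "tz": -0.02, "wx": 0.01, "wy": -0.04, "wz": 0.82}, {"tx": 0.12, "ty": -0.07, "tz": -0.02, "wx": 0.01, "wy": -0.04, "wz": 0.82}, {"tx": 0.12, "ty": -0.06, "tz": 0.00, "wx": 0.01, "wy": -0.04, "wz": 0.82}, {"tx": 0.13, "ty": -0.05, "tz": 0.00, "wx": 0.00, "wy": 0.00, "wz": 0.82}, {"tx": 0.13, "ty": -0.03, "tz": 0.00, "wx": 0.00, "wy": 0.00, "wz": 0.82}, {"tx": 0.14, "ty": -0.02, "tz": 0.00, "wx": 0.00, "wy": 0.00, "wz": 0.82}, {"tx": 0.14, "ty": -0.01, "tz": 0.00, "wx": 0.00, "wy": 0.00, "wz": 0.82}, {"tx": 0.14, "ty": 0.01, "tz": 0.00, "wx": 0.00, "wy": 0.00, "wz": 0.82}, {"tx": 0.14, "ty": 0.02, "tz": 0.00, "wx": 0.00, "wy": 0.00, "wz": 0.82}, {"tx": 0.13, "ty": 0.03, "tz": 0.00, "wx": 0.00, "wy": 0.00, "wz": 0.82}, {"tx": 0.13, "ty": 0.05, "tz": 0.00, "wx": 0.00, "wy": 0.00, "wz": 0.82}]
```

View pics/b8.png

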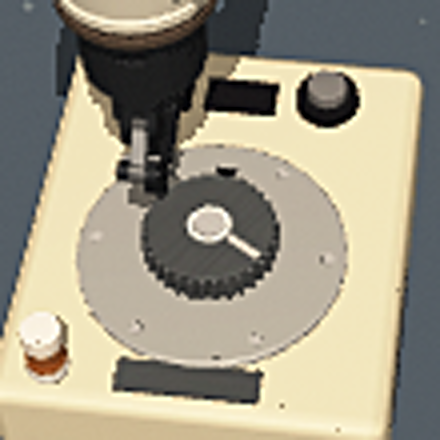

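```bash
python3 -c "
from h import *
ang(258,256,.194)"
```

```text
bar angle 45.14340353992634 0.04027255355482316
```

arm_command(
  series=[
    {"tx": 0.08,"ty": -0.1,"tz": -0.02,"wx": 0.01,"wy": -0.04,"wz": 0.82},
    {"tx": 0.1,"ty": -0.1,"tz": -0.02,"wx": 0.01,"wy": -0.04,"wz": 0.82},
    {"tx": 0.12,"ty": -0.07,"tz": -0.02,"wx": 0.01,"wy": -0.04,"wz": 0.82},
    {"tx": 0.12,"ty": -0.06,"tz": 0.0,"wx": 0.01,"wy": -0.04,"wz": 0.82},
    {"tx": 0.13,"ty": -0.05,"tz": 0.0,"wx": 0.0,"wy": 0.0,"wz": 0.82},
    {"tx": 0.13,"ty": -0.03,"tz": 0.0,"wx": 0.0,"wy": 0.0,"wz": 0.82},
    {"tx": 0.14,"ty": -0.02,"tz": 0.0,"wx": 0.0,"wy": 0.0,"wz": 0.82},
    {"tx": 0.14,"ty": -0.01,"tz": 0.0,"wx": 0.0,"wy": 0.0,"wz": 0.82},
    {"tx": 0.14,"ty": 0.01,"tz": 0.0,"wx": 0.0,"wy": 0.0,"wz": 0.82},
    {"tx": 0.14,"ty": 0.02,"tz": 0.0,"wx": 0.0,"wy": 0.0,"wz": 0.82},
    {"tx": 0.13,"ty": 0.03,"tz": 0.0,"wx": 0.0,"wy": 0.0,"wz": 0.82},
    {"tx": 0.13,"ty": 0.05,"tz": 0.0,"wx": 0.0,"wy": 0.0,"wz": 0.82},
  ],
)

```text
time_s: 22.75
tool_pos: [0.6158, -0.1337, 0.1793]
ee_rot: [-0.604, 0.615, 0.358, -0.358]
ft_force: [0.4, -5.6, -1.2]
gripper_width: 0.0
```

```bash
python3 -c "
from h import *
plan(12,z=.177,r=.055);bar('b9')"
```

```text
t 22.75 p [ 0.6158 -0.1337  0.1793] psi 60.8 phi -74.1 rad 0.0537 j1,j6 [-0.33 -1.39] F [ 0.4 -5.6 -1.2] tilt [ 0.008 -0.014 -1.   ]
[{"tx": 0.12, "ty": 0.05, "tz": -0.02, "wx": 0.03, "wy": 0.02, "wz": 0.83}, {"tx": 0.12, "ty": 0.06, "tz": -0.02, "wx": 0.03, "wy": 0.02, "wz": 0.83}, {"tx": 0.11, "ty": 0.09, "tz": -0.02, "wx": 0.03, "wy": 0.02, "wz": 0.83}, {"tx": 0.10, "ty": 0.10, "tz": 0.00, "wx": 0.03, "wy": 0.02, "wz": 0.83}, {"tx": 0.09, "ty": 0.11, "tz": 0.00, "wx": 0.00, "wy": 0.00, "wz": 0.83}, {"tx": 0.07, "ty": 0.12, "tz": 0.00, "wx": 0.00, "wy": 0.00, "wz": 0.83}, {"tx": 0.06, "ty": 0.12, "tz": 0.00, "wx": 0.00, "wy": 0.00, "wz": 0.83}, {"tx": 0.05, "ty": 0.13, "tz": 0.00, "wx": 0.00, "wy": 0.00, "wz": 0.83}, {"tx": 0.04, "ty": 0.13, "tz": 0.00, "wx": 0.00, "wy": 0.00, "wz": 0.83}, {"tx": 0.02, "ty": 0.14, "tz": 0.00, "wx": 0.00, "wy": 0.00, "wz": 0.83}, {"tx": 0.01, "ty": 0.14, "tz": 0.00, "wx": 0.00, "wy": 0.00, "wz": 0.83}, {"tx": -0.01, "ty": 0.14, "tz": 0.00, "wx": 0.00, "wy": 0.00, "wz": 0.83}]
```

View pics/b9.png

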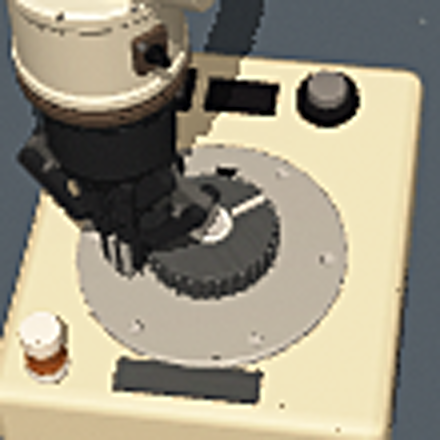

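```bash
python3 -c "
from h import *
ang(268,196,.194)"
```

```text
bar angle 114.37707146252271 0.04295981930024012
```

arm_command(
  series=[
    {"tx": 0.12,"ty": 0.05,"tz": -0.02,"wx": 0.03,"wy": 0.02,"wz": 0.83},
    {"tx": 0.12,"ty": 0.06,"tz": -0.02,"wx": 0.03,"wy": 0.02,"wz": 0.83},
    {"tx": 0.11,"ty": 0.09,"tz": -0.02,"wx": 0.03,"wy": 0.02,"wz": 0.83},
    {"tx": 0.1,"ty": 0.1,"tz": 0.0,"wx": 0.03,"wy": 0.02,"wz": 0.83},
    {"tx": 0.09,"ty": 0.11,"tz": 0.0,"wx": 0.0,"wy": 0.0,"wz": 0.83},
    {"tx": 0.07,"ty": 0.12,"tz": 0.0,"wx": 0.0,"wy": 0.0,"wz": 0.83},
    {"tx": 0.06,"ty": 0.12,"tz": 0.0,"wx": 0.0,"wy": 0.0,"wz": 0.83},
    {"tx": 0,"ty": 0,"tz": 0.0,"wx": 0.0,"wy": 0.0,"wz": 0},
  ],
)

```text
time_s: 23.6
tool_pos: [0.647, -0.1116, 0.1795]
ee_rot: [-0.437, 0.444, 0.554, -0.552]
ft_force: [1.7, -0.3, -1.6]
gripper_width: -0.0001
```

```bash
python3 -c "
from h import *
plan(2,z=.177,r=.055);bar('b10')"
```

```text
t 23.6 p [ 0.647  -0.1116  0.1795] psi 102.9 phi -32.8 rad 0.0547 j1,j6 [-0.29 -2.08] F [ 1.7 -0.3 -1.6] tilt [ 0.01  -0.003 -1.   ]
[{"tx": 0.05, "ty": 0.13, "tz": -0.02, "wx": 0.01, "wy": 0.02, "wz": 0.79}, {"tx": 0.04, "ty": 0.13, "tz": -0.02, "wx": 0.01, "wy": 0.02, "wz": 0.79}]
```

View pics/b10.png

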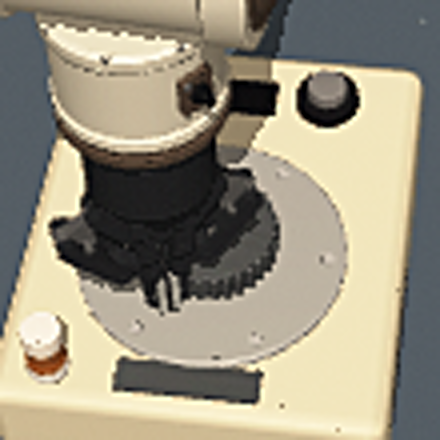

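arm_command(
  series=[
    {"tx": 0.05,"ty": 0.13,"tz": 0,"wx": 0.01,"wy": 0.02,"wz": 0.79},
    {"tx": 0.02,"ty": 0.03,"tz": 0,"wx": 0,"wy": 0,"wz": 0.1},
    {"tx": 0.2,"ty": -0.1,"tz": 0,"wx": 0,"wy": 0,"wz": 0},
    {"tx": 0.15,"ty": -0.08,"tz": 0.5,"wx": 0,"wy": 0,"wz": 0},
    {"tx": 0,"ty": 0,"tz": 1,"wx": 0,"wy": 0,"wz": 0},
    {"tx": -0.3,"ty": 0.2,"tz": 0.5,"wx": 0,"wy": 0,"wz": -0.5},
    {"tx": -1,"ty": 0.6,"tz": 0,"wx": 0,"wy": 0,"wz": -0.5},
    {"tx": -1,"ty": 0.6,"tz": 0,"wx": 0,"wy": 0,"wz": -0.5},
    {"tx": -1,"ty": 0.6,"tz": 0,"wx": 0,"wy": 0,"wz": -0.5},
    {"tx": -0.6,"ty": 0.4,"tz": 0,"wx": 0,"wy": 0,"wz": 0},
    {"tx": 0,"ty": 0,"tz": 0,"wx": 0,"wy": 0,"wz": 0},
  ],
)

```text
time_s: 24.75
tool_pos: [0.5046, -0.0173, 0.2611]
ee_rot: [-0.483, 0.486, 0.516, -0.514]
ft_force: [0.6, 0.0, 0.5]
gripper_width: 0.0005
```

```bash
python3 -c "
from h import *
st();bar('b11')
cv2.imwrite('pics/w11.png',grab_frame('wrist')[:,:,::-1]);c=get_calibration('wrist');print(proj(c,[.482,.0075,.175]))"
```

```text
t 24.75 p [ 0.5046 -0.0173  0.2611] psi 93.5 phi 146.1 rad 0.1161 j1,j6 [-0.19 -1.82] F [0.6 0.  0.5] tilt [ 0.005 -0.001 -1.   ]
[324.7484818  182.91476168]
```

View pics/b11.png

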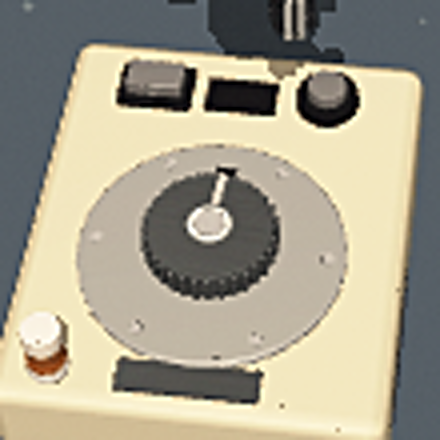

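View pics/w11.png

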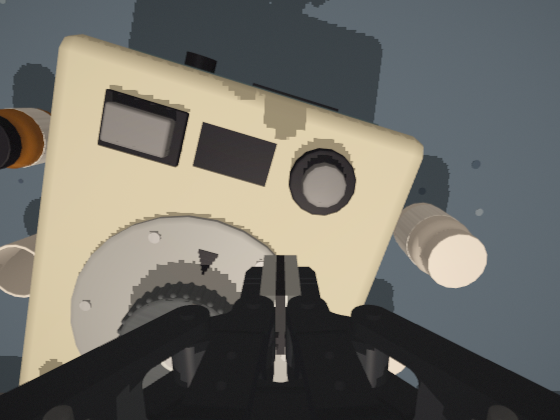

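The bar now lies on the arrow (tip about (223,176), arrow (228,172)). In the wrist view the round key's top is at (325,186), and the vial and jars look unmoved.

```bash
python3 -c "
from h import *
ang(223,177,.194)
c=get_calibration('wrist');T=get_calibration('top');S=get_calibration('scene')
print(tri(c,(325,186),T,(170+109-.33,90+428/3-.33)),tri(c,(325,186),S,(210+327/4-.4,170+89/4-.4)))
for z in (.172,.178): print(atz(c,(325,186),z))"
```

```text
bar angle 162.2516148061206 0.038228001524237734
(array([0.48026172, 0.00577009, 0.19188703]), np.float64(0.0005938924472259228)) (array([0.48342282, 0.00709241, 0.17768224]), np.float64(0.0007694292625478578))
[0.48460919 0.00825698 0.172     ]
[0.48335396 0.00743705 0.178     ]
```

arm_command(
  series=[
    {"tx": -0.27,"ty": 0.3,"tz": 0,"wx": 0,"wy": 0.02,"wz": 0},
    {"tx": -0.2,"ty": 0.25,"tz": -0.3,"wx": 0,"wy": 0.02,"wz": 0},
    {"tx": -0.05,"ty": 0.05,"tz": -0.4,"wx": 0,"wy": 0,"wz": 0},
    {"tx": 0,"ty": 0,"tz": -0.4,"wx": 0,"wy": 0,"wz": 0},
    {"tx": 0,"ty": 0,"tz": -0.4,"wx": 0,"wy": 0,"wz": 0},
    {"tx": 0,"ty": 0,"tz": -0.1,"wx": 0,"wy": 0,"wz": 0},
    {"tx": 0,"ty": 0,"tz": 0,"wx": 0,"wy": 0,"wz": 0},
  ],
)

```text
time_s: 25.55
tool_pos: [0.488, 0.0053, 0.1938]
ee_rot: [0.487, -0.486, -0.512, 0.514]
ft_force: [-0.2, -0.5, -0.2]
gripper_width: -0.0002
```

```bash
python3 -c "
from h import *
st()"
```

```text
t 25.55 p [0.488  0.0053 0.1938] psi 93.1 phi 142.3 rad 0.1428 j1,j6 [-0.15 -1.77] F [-0.2 -0.5 -0.2] tilt [-0.003 -0.    -1.   ]
```

Next I centre over the key (-5, +2 mm) and lower in small rows, watching the force.

arm_command(
  series=[
    {"tx": -0.12,"ty": 0.05,"tz": -0.1,"wx": 0,"wy": 0,"wz": 0},
    {"tx": 0,"ty": 0,"tz": -0.1,"wx": 0,"wy": 0,"wz": 0},
    {"tx": 0,"ty": 0,"tz": -0.05,"wx": 0,"wy": 0,"wz": 0},
    {"tx": 0,"ty": 0,"tz": -0.05,"wx": 0,"wy": 0,"wz": 0},
  ],
)

```text
time_s: 25.95
tool_pos: [0.4838, 0.0073, 0.1828]
ee_rot: [0.487, -0.486, -0.513, 0.513]
ft_force: [0.4, -0.7, -0.6]
gripper_width: 0.0004
```

```bash
python3 -c "
from h import *
st();bar('b12')"
```

```text
t 25.95 p [0.4838 0.0073 0.1828] psi 93.0 phi 142.7 rad 0.1473 j1,j6 [-0.14 -1.77] F [ 0.4 -0.7 -0.6] tilt [-0.001 -0.    -1.   ]
```

View pics/b12.png

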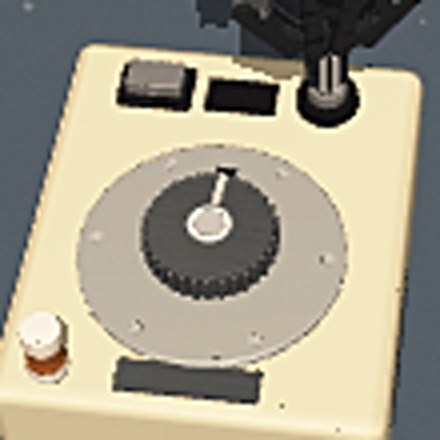

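The fingertip is centred on the key. Pressing in steps.

arm_command(
  series=[
    {"tx": 0,"ty": 0,"tz": -0.06,"wx": 0,"wy": 0,"wz": 0},
    {"tx": 0,"ty": 0,"tz": -0.06,"wx": 0,"wy": 0,"wz": 0},
    {"tx": 0,"ty": 0,"tz": -0.05,"wx": 0,"wy": 0,"wz": 0},
  ],
)

```text
time_s: 26.3
tool_pos: [0.4839, 0.0072, 0.176]
ee_rot: [0.487, -0.487, -0.513, 0.513]
ft_force: [-2.5, -0.2, 4.6]
gripper_width: -0.0002
```

arm_command(
  series=[
    {"tx": 0,"ty": 0,"tz": -0.05,"wx": 0,"wy": 0,"wz": 0},
    {"tx": 0,"ty": 0,"tz": -0.05,"wx": 0,"wy": 0,"wz": 0},
  ],
)

```text
time_s: 26.5
tool_pos: [0.4842, 0.0072, 0.1754]
ee_rot: [-0.486, 0.487, 0.513, -0.513]
ft_force: [-17.3, 1.5, 38.4]
gripper_width: -0.0003
```

arm_command(
  series=[
    {"tx": 0,"ty": 0,"tz": 0.02,"wx": 0,"wy": 0,"wz": 0},
  ],
)

```text
time_s: 26.6
tool_pos: [0.4841, 0.0072, 0.1771]
ee_rot: [-0.485, 0.488, 0.514, -0.513]
ft_force: [-3.1, 0.2, 4.7]
gripper_width: -0.0001
```

```bash
python3 -c "
from h import *
st()
i=grab_frame('scene')[:,:,::-1];cv2.imwrite('pics/s13.png',cv2.resize(i[170:215,265:325],None,fx=12,fy=12,interpolation=cv2.INTER_CUBIC))
cv2.imwrite('pics/w13.png',cv2.resize(grab_frame('wrist')[150:350,180:380,::-1],None,fx=3,fy=3))"
```

```text
t 26.6 p [0.4841 0.0072 0.1771] psi 93.1 phi 142.6 rad 0.147 j1,j6 [-0.14 -1.77] F [-3.1  0.2  4.7] tilt [ 0.003 -0.001 -1.   ]
```

View pics/s13.png

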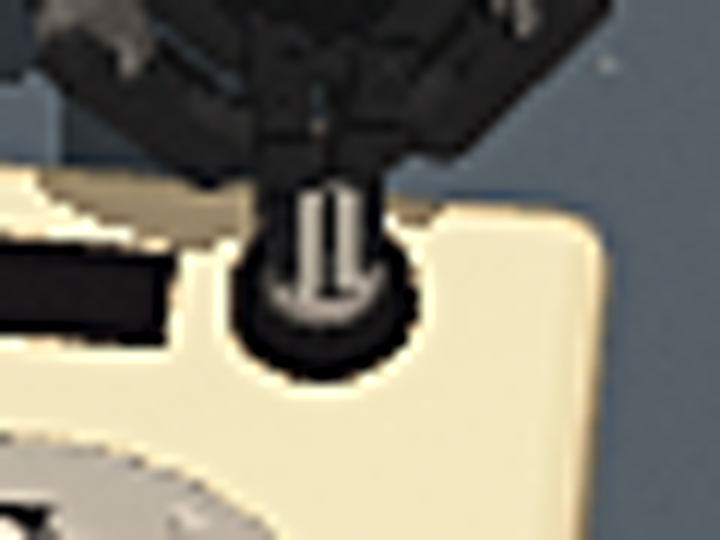

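View pics/w13.png

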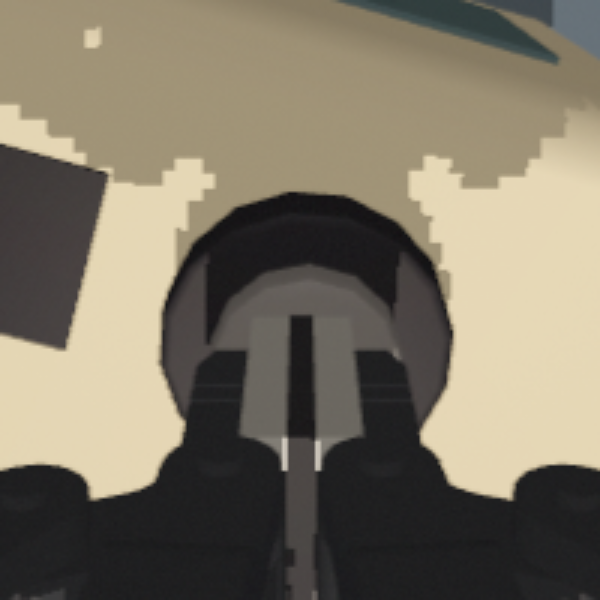

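arm_command(
  series=[
    {"tx": 0,"ty": 0,"tz": 0,"wx": 0,"wy": 0,"wz": 0},
  ],
)

```text
time_s: 26.8
tool_pos: [0.4842, 0.0072, 0.1769]
ee_rot: [-0.485, 0.488, 0.514, -0.513]
ft_force: [-1.5, 0.5, 3.8]
gripper_width: -0.0003
```

arm_command(
  series=[
    {"tx": 0,"ty": 0,"tz": 0.02,"wx": 0,"wy": 0,"wz": 0},
  ],
)

```text
time_s: 26.9
tool_pos: [0.4842, 0.0072, 0.1777]
ee_rot: [-0.485, 0.488, 0.514, -0.513]
ft_force: [-1.8, -0.3, 2.6]
gripper_width: -0.0001
```

arm_command(
  series=[
    {"tx": 0,"ty": 0,"tz": 0.02,"wx": 0,"wy": 0,"wz": 0},
  ],
)

```text
time_s: 27.0
tool_pos: [0.4843, 0.0072, 0.1785]
ee_rot: [-0.485, 0.488, 0.514, -0.513]
ft_force: [-2.2, 0.8, 2.7]
gripper_width: 0.0003
```

arm_command(
  series=[
    {"tx": 0,"ty": 0,"tz": 0.02,"wx": 0,"wy": 0,"wz": 0},
  ],
)

```text
time_s: 27.1
tool_pos: [0.4842, 0.0072, 0.1793]
ee_rot: [-0.485, 0.488, 0.514, -0.513]
ft_force: [-0.9, 0.1, 3.0]
gripper_width: 0.0002
```

arm_command(
  series=[
    {"tx": 0,"ty": 0,"tz": 0.02,"wx": 0,"wy": 0,"wz": 0},
  ],
)

```text
time_s: 27.2
tool_pos: [0.4842, 0.0072, 0.18]
ee_rot: [-0.485, 0.488, 0.513, -0.513]
ft_force: [-0.9, -0.0, 2.3]
gripper_width: 0.0001
```

arm_command(
  series=[
    {"tx": 0,"ty": 0,"tz": 0.02,"wx": 0,"wy": 0,"wz": 0},
  ],
)

```text
time_s: 27.3
tool_pos: [0.4842, 0.0072, 0.1808]
ee_rot: [-0.485, 0.488, 0.513, -0.513]
ft_force: [-1.9, -0.1, 2.0]
gripper_width: -0.0001
```

Between 0.1755 (hard stop) and about 0.1815 (contact lost) the key moved about 6 mm, which is full travel. Now I retreat and verify.

arm_command(
  series=[
    {"tx": 0,"ty": 0,"tz": 0.3,"wx": 0,"wy": 0,"wz": 0},
    {"tx": 0,"ty": 0,"tz": 0.8,"wx": 0,"wy": 0,"wz": 0},
    {"tx": -0.5,"ty": 0.8,"tz": 1,"wx": 0,"wy": 0,"wz": 0},
    {"tx": -1,"ty": 1,"tz": 0.3,"wx": 0,"wy": 0,"wz": 0},
    {"tx": -0.5,"ty": 1,"tz": 0,"wx": 0,"wy": 0,"wz": 0},
    {"tx": 0,"ty": 1,"tz": 0,"wx": 0,"wy": 0,"wz": 0},
    {"tx": 0,"ty": 1,"tz": 0,"wx": 0,"wy": 0,"wz": 0},
    {"tx": 0,"ty": 0,"tz": 0,"wx": 0,"wy": 0,"wz": 0},
  ],
)

```text
time_s: 28.1
tool_pos: [0.4065, 0.1971, 0.2812]
ee_rot: [-0.486, 0.489, 0.514, -0.51]
ft_force: [-0.1, -0.2, 0.0]
gripper_width: -0.0001
```

```bash
python3 -c "
from h import *
st();bar('b14')
cv2.imwrite('pics/top14.png',grab_frame('top')[:,:,::-1])"
```

```text
t 28.1 p [0.4065 0.1971 0.2812] psi 92.8 phi 124.9 rad 0.3402 j1,j6 [ 0.28 -1.34] F [-0.1 -0.2  0. ] tilt [ 0.007  0.002 -1.   ]
```

View pics/b14.png

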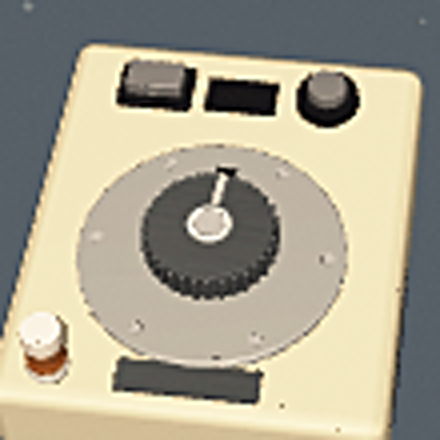

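View pics/top14.png

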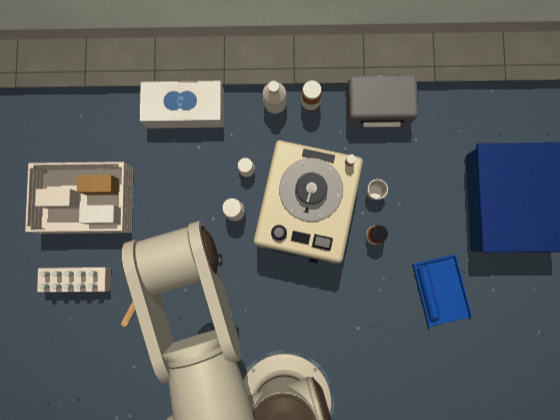

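```bash
python3 -c "
from station import *
print(sign_off())"
```

```text
the job is handed in; nothing more can be done
None
```

I unscrewed the clamp ring by two turns, pressed the round release key fully, and handed the job in at about 28 s of the 67 s allowed. No verdict was reported.

- **Ring:** I pushed the rim counter-clockwise with a closed-finger corner in three strokes. The readings I took showed forces up to about 12 N. The bar started about 1.8 rad past the arrow, passed it once during the second stroke, and now rests on it the second time. The scene picture puts it about 3° short of the arrow, at 162° against 165°.
- **Release key:** It went to its hard stop and came back up. Contact was lost about 6 mm above the stop, so it had its full travel. At the stop the force briefly reached about 38 N vertically and 17 N sideways, which is harder than the light push you asked for.
- **Other things:** The last pictures show the round key up, the bar at the arrow, and the rectangular key, vial, jars, cup and tray where they were. The arm partly hid the spatula, but I never worked near it. The arm stood clear with no force on it.
- **One check that disagreed:** One pair of views (wrist and top cameras) put the key top at 0.192 m. The other pair gave 0.178 m, and contact came at about 0.1815 m, so I went by the force.

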